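# Stand bench tools in their sample-marked cups

### The arm

A 7-joint arm with a two-finger parallel gripper is mounted at the origin on a cart in front of the work surface, level with it; the furniture and walls round the work are solid. World frame = base frame: x ahead of the robot, y to its left, z up, the work surface at z = 0. Lengths are in m, angles in rad, forces in N, time in s.
With the tool pointing down it reaches from about 0.425 to 0.875 m from the base axis. Payload 8.4 kg.
Tool frame: the origin (TCP) lies on the centre line of the jaws, within the pads' length; the fingertips stand 17 mm ahead of it and the grasp point (between the pads) lies 2 mm behind it (r.nose_length is the distance from the TCP to the fingertips, in m); x points along the fingers, z is the direction in which the jaws open and shut, and the axes are right-handed (so a half turn about x gives the same grasp; the last joint's range is limited). The gripper opens to 87 mm and grips with 3 to 60 N. Pads are 19 mm wide; open, the fingers measure 117 mm over their backs; the gripper's body (75 mm by 190 mm) begins 51 mm behind the grasp point.
Start: joints at [-1.353, 0.333, 0.04, 1.465, -0.013, 1.343, -0.059], TCP at [0.202, 0.618, 0.24] pointing down, gripper open.
Joint ranges: [-2.58, 2.58], [-0.38, 2.09], [-1.3, 1.39], [0.25, 2.4], [-1.5, 4.64], [0.08, 2.09], [-2.65, 2.65]. Speed limits (rad/s): [2.22, 2.22, 2.79, 2.79, 3.14, 3.14, 3.14].

### API

Orientations are given as [roll, pitch, yaw] about the fixed x, y, z axes, in that order (R = Rz(yaw) Ry(pitch) Rx(roll)).
In Python, from cell import r gives the robot as it stands.
- The arm moves only by the tool servo_tool, never from a script. Its argument "series" is a list of rows, each a list of 3 entries, a list of its own where there are three numbers: the gripper's target within -1 to 1 (shut at 1, half-way at 0, fully open at -1), then the shift along the world's x, y, z in cm, then the turn, a rotation vector about the world's x, y, z in rad. In form: [[gripper, [dx, dy, dz], [ax, ay, az]], ...]. A call has 1 to 8 rows; each row shifts and turns the commanded pose from where the row before left it; what a row does not reach is not made up. A row lasts 1/12 s, in which the tool goes at most 41.7 mm and 7.16 degrees, less where a joint would pass 70% of its speed; a pose out of reach is approached as far as the arm can. A call with a gripper value outside its range is refused whole. The fingers move at their own pace and stop on an object; the grip force is fixed at half the most. Time passes only in rows, so rows that do not move let the fingers close. It gives the time, the measured TCP pose, the force and the opening at its end, in the units of the state.
- r.get_obs(): the state, without advancing time (a new reading comes with each control period).
- r.get_image(name): name is "side" or "top" or "wrist"; returns a dict with "color" (400x640x3 uint8, red, green, blue), "z_map" (400x640 float32, m along the optical axis (not along the pixel's ray), 0 where there is no reading), "intrinsics" (3x3 intrinsics, pixels), "D" ([k1, k2, p1, p2, k3] as OpenCV has them; the pictures are not rectified), "extrinsics" (4x4, takes a point from camera to world coordinates). Camera axes: x right, y down, z forward; pixel columns grow to the right and rows downward; lengths in m; the calibration is good to about 2 mm. A picture is of the moment at which its call begins.
- r.close_job(): hands the job in, once; it reports no verdict.
The state is a dict: "time_s": time; "q": joint angles; "qvel": joint speeds; "joint_torque": joint torques, N m; "ee_pos": TCP position; "ee_rot": TCP orientation; "wrist_force": force on the tool from outside, world axes, zero at the start; "ft_torque": the same for the moment, N m; "gripper_width": opening from 0.0 (shut) to 1.0 (fully open).
Only numpy, scipy, OpenCV 4.12 (cv2) and the standard library are available. Lean on these libraries where they do the work, as an engineer would, in place of code of your own. Each camera call takes 0.05 s, during which the arm holds its last target.

### The job

Take the red screwdriver and the blue pliers out of their slanted rests and stand each one upright, handles up, with its tip on the bottom of the holder cup that has the same kind of tool fastened in front of it as a sample. Go by the kind of tool, not by colour, and do not push the tape measure, the paste tin and the feeler gauge box near them out of place.

Things in the scene. Friction and masses are not known exactly. Their poses are not given: they have to be found in the camera images.
- driver: screwdriver to move: red handle with black band, 175 mm, 70 g. Origin: blade tip; +z runs from tip to handle end. Blade 4 x 8 mm, shaft diameter 6 to z = 85, collar 12 to z = 95, round handle up to 23 mm in diameter from z = 95 to 175 mm. Starts in its rest, handle up, leaning 20 to 25 degrees towards the robot
- pliers: rigid pliers to move: blue handles, 144 mm long (z), 12 thick (x), 52 wide (y), 140 g. Origin: jaw tip; +z runs from jaws to handles. Jaws 22 wide, 10 thick to z = 56; the handles then spread from 25 mm over both at z = 70 to 52 near z = 141; grip both together over their outer sides along y at z = 105 to 125. Starts jaws down in its rest, leaning 20 to 25 degrees towards the robot
- driver_rest: fixed slanted rest of the driver: dark base plate 100 mm long with a grey pocket, inner 10 x 12 mm (along the lean x sideways), 80 mm deep along its slope, floor centre at (29.0, 0, 12.6) mm. It leans 20 degrees from vertical towards its own -x (the robot): the tool slides out along (-0.34, 0, 0.94) of this frame. Origin on the bench near the plate's centre; z up
- pliers_rest: fixed slanted rest of the pliers: dark base plate 100 mm long with a grey pocket, inner 14 x 28 mm (along the lean x sideways), 50 mm deep along its slope, floor centre at (29.0, 0, 13.2) mm. It leans 20 degrees from vertical towards its own -x (the robot): the tool slides out along (-0.34, 0, 0.94) of this frame. Origin on the bench near the plate's centre; z up
- driver_station: fixed grey plate 240 x 90 x 6 mm with a black round holder cup near its far end and, on the robot's side of it, a blue screwdriver screwed down as the sample (under 35 mm high). Origin: cup axis at bench level; plate from +45 to -195 mm in x. Cup: 49 mm over the rim, bore 36 mm, floor 9 mm and rim 85 mm above the bench. The screwdriver belongs in this cup
- pliers_station: fixed grey plate 240 x 90 x 6 mm with a black round holder cup near its far end and, on the robot's side of it, a pair of red pliers screwed down as the sample (under 35 mm high). Origin: cup axis at bench level; plate from +45 to -195 mm in x. Cup: 49 mm over the rim, bore 36 mm, floor 9 mm and rim 85 mm above the bench. The pliers belong in this cup
- driver_station_floor (a point): centre of the inner floor of the cup with the screwdriver sample, 9 mm above the bench; the rim is 76 mm above it; z up
- pliers_station_floor (a point): centre of the inner floor of the cup with the pliers sample, 9 mm above the bench; the rim is 76 mm above it; z up
- tape_measure: bystander: white tape measure 97 x 78 x 38 mm, loose on the bench behind the cups; origin at the centre of its underside
- paste_tin: bystander: round tin with a green lid, 79 mm in diameter, 42 mm high, loose on the bench behind the rests; origin at the centre of its underside
- feeler_gauge: bystander: flat black feeler gauge box 62 x 72 x 15 mm, loose on the bench at the right of the rests; origin at the centre of its underside

How it is judged:
At the end, for the whole second after the job is handed in: Each tool stands at rest in the cup whose sample is of its kind: tip within 18 mm of the cup's axis and less than 10 mm above its floor, handle up, leaning less than 0.5 rad from vertical (leaning loosely on the rim is fine) (horizontal distance between driver and driver_station_floor below 0.018 m and z of driver in the frame of driver_station_floor below 0.01 m and angle between each of driver, pliers's own z axis and vertical below 0.5 rad and linear speed of each of driver, pliers below 0.03 m/s and horizontal distance between pliers and pliers_station_floor below 0.018 m and z of pliers in the frame of pliers_station_floor below 0.01 m); the robot touches nothing.
It fails at once if the tape measure is pushed more than 25 mm (distance of tape_measure from where it was at the start of the episode above 0.025 m).
It fails at once if the paste tin is pushed more than 25 mm (distance of paste_tin from where it was at the start of the episode above 0.025 m).
It fails at once if the feeler gauge box is pushed more than 25 mm (distance of feeler_gauge from where it was at the start of the episode above 0.025 m).
It also fails if it takes over 59 s, if anything falls off the work surface, if the arm or the gripper's body presses on something with over 40 N, if the wrist force passes 120 N, or if a joint passes its speed limit or range.

## Working session

There is one attempt and no reset: what is moved stays moved. The work goes in short steps, Python scripts to look and compute and a tool call to move; the robot and the scene stay as the last step left them, time stands still between calls to the robot, and variables do not carry over. Pictures are saved under pics/ and viewed, and the job is handed in when it is done.

Besides the shell and the picture viewer there is one more tool, called after "Emit:" as name(argument=value, ...) on one line, values as JSON. servo_tool: Moves the arm, as the interface text tells. Its arguments: {"type":"object","properties":{"series":{"type":"array","items":{"type":"array"}}},"required":["series"]}

```bash
mkdir -p pics; ls; python3 - <<'E'
from cell import r
import cv2,numpy as np
o=r.get_obs(); print(o, r.nose_length)
for n in ["side","top","wrist"]:
    d=r.get_image(n); cv2.imwrite(f"pics/{n}0.png",d["color"][:,:,::-1]); np.savez(f"{n}0.npz",**{k:np.array(v) for k,v in d.items()})
    print(n,d["intrinsics"],d["D"],d["extrinsics"])
E
```

```text
pics
{'time_s': 0.0, 'q': array([-1.35319022,  0.33390039,  0.03986894,  1.46629841, -0.01342227,
        1.34328843, -0.05848217]), 'qvel': array([ 0.00085294,  0.00212098,  0.00122297, -0.00017449, -0.00129204,
       -0.00166033,  0.00053766]), 'joint_torque': array([-1.86503512e-04, -6.56379533e+01,  1.33518230e+00, -4.03784323e+01,
       -5.97068807e-02,  4.55975183e-02,  1.61376997e-04]), 'ee_pos': array([0.20237272, 0.61721772, 0.23865269]), 'ee_rot': array([-3.08818035,  1.5691677 , -1.83419033]), 'wrist_force': array([ 0.26986745, -0.48137182, -0.37643423]), 'ft_torque': array([0.01308889, 0.02961599, 0.00864685]), 'gripper_width': 0.9997130488380218} 0.017
side [[411.78211694   0.         322.70412491]
 [  0.         411.78211694 200.22726933]
 [  0.           0.           1.        ]] [-0.06953679  0.          0.          0.          0.        ] [[ 0.98979379 -0.05085391  0.13312451  0.3811191 ]
 [-0.14227737 -0.4056543   0.90288523 -1.39171263]
 [ 0.00808728 -0.9126108  -0.40874947  0.62819268]
 [ 0.          0.          0.          1.        ]]
top [[367.02365121   0.         321.3867814 ]
 [  0.         367.02365121 200.62658995]
 [  0.           0.           1.        ]] [-0.0615446  0.         0.         0.         0.       ] [[-0.00651574 -0.98286318  0.18422137  0.32073799]
 [-0.99980076  0.00292712 -0.01974517 -0.11047201]
 [ 0.01886756 -0.18431332 -0.98268643  1.21360301]
 [ 0.          0.          0.          1.        ]]
wrist [[345.88980939   0.         323.95206605]
 [  0.         345.88980939 196.13167984]
 [  0.           0.           1.        ]] [-0.05521259  0.          0.          0.          0.        ] [[ 0.31161955  0.91133289  0.2690086   0.12923975]
 [ 0.95020523 -0.29833106 -0.09004774  0.64217425]
 [-0.00180985  0.28367402 -0.95891907  0.38357588]
 [ 0.          0.          0.          1.        ]]
```

View pics/side0.png

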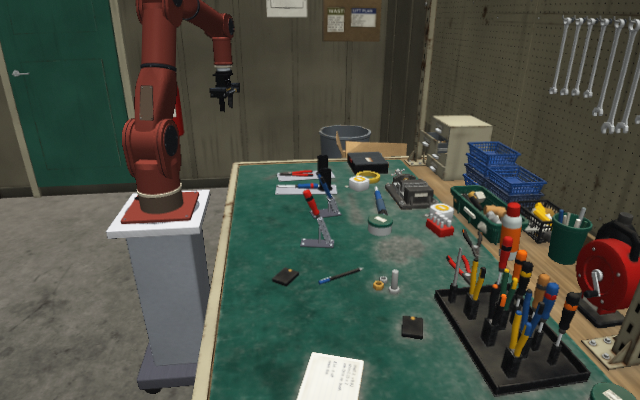

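View pics/top0.png

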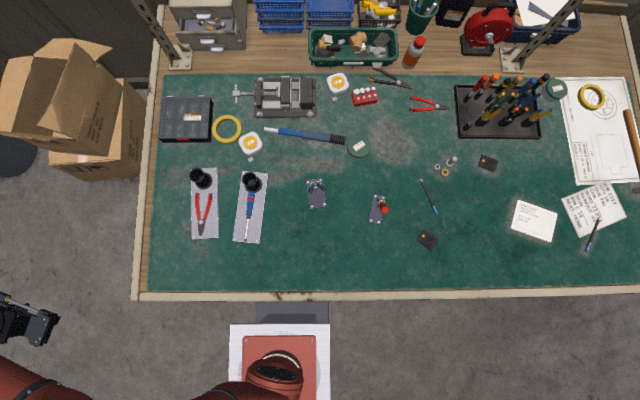

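View pics/wrist0.png

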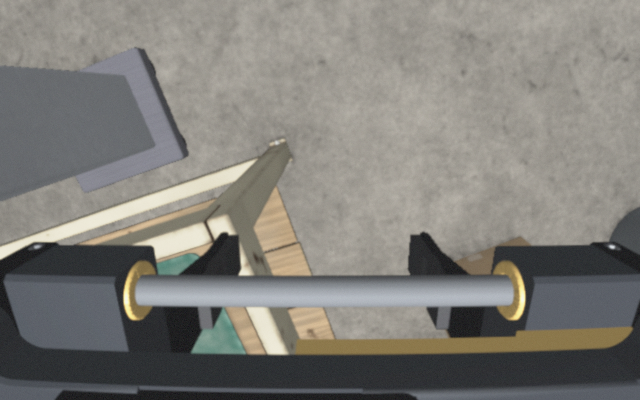

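```bash
python3 - <<'E'
import cv2
t=cv2.imread("pics/top0.png")[140:250,180:400]; cv2.imwrite("pics/topz.png",cv2.resize(t,None,fx=3.6,fy=3.6,interpolation=cv2.INTER_CUBIC))
t=cv2.imread("pics/side0.png")[145:255,260:420]; cv2.imwrite("pics/sidez.png",cv2.resize(t,None,fx=5,fy=5,interpolation=cv2.INTER_CUBIC))
E
```

```text
(no output)
```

View pics/topz.png

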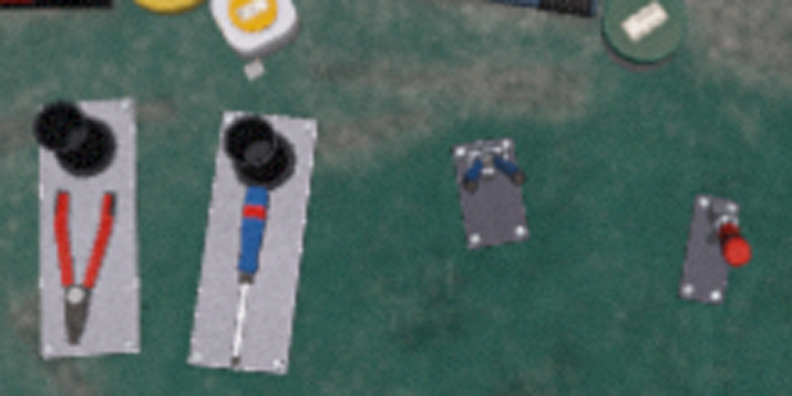

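View pics/sidez.png

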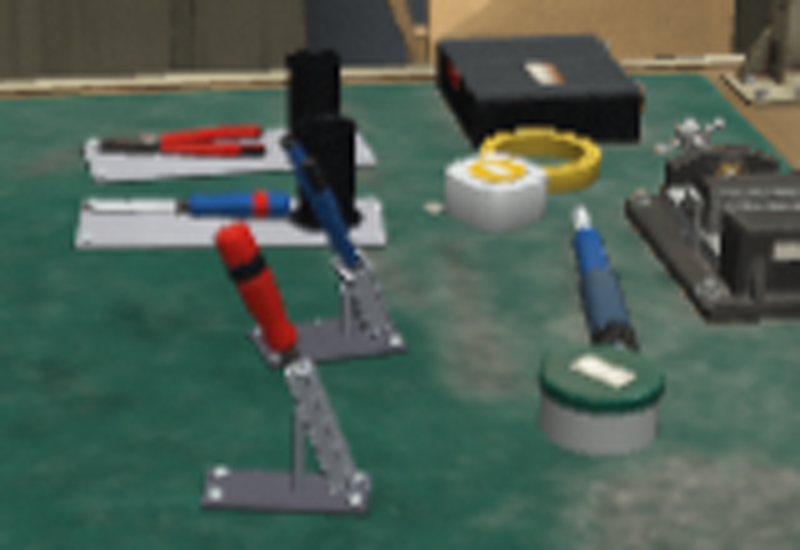

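```bash
cat > h.py <<'E'
import cv2,numpy as np
def load(n): return dict(np.load(n+".npz"))
def pts(d,mask):
    v,u=np.nonzero(mask&(d["z_map"]>0)); z=d["z_map"][v,u]
    p=cv2.undistortPoints(np.stack([u,v],1).astype(float)[:,None],d["intrinsics"],d["D"])[:,0]
    c=np.c_[p*z[:,None],z]; E=d["extrinsics"]; return c@E[:3,:3].T+E[:3,3],np.c_[u,v]
def cloud(d):
    v,u=np.mgrid[0:400,0:640]
    p=cv2.undistortPoints(np.stack([u.ravel(),v.ravel()],1).astype(float)[:,None],d["intrinsics"],d["D"])[:,0]
    z=d["z_map"].ravel(); E=d["extrinsics"]; return (np.c_[p*z[:,None],z]@E[:3,:3].T+E[:3,3]).reshape(400,640,3)
def plane(d,uv,h):
    p=cv2.undistortPoints(np.array(uv,float).reshape(-1,1,2),d["intrinsics"],d["D"])[:,0]
    E=d["extrinsics"]; r=np.c_[p,np.ones(len(p))]@E[:3,:3].T; return E[:3,3]+r*((h-E[2,3])/r[:,2])[:,None]
def hsv(d): return cv2.cvtColor(d["color"],cv2.COLOR_RGB2HSV)
E
python3 - <<'E'
from h import *
np.set_printoptions(precision=4,suppress=True)
d=load("top0"); H=hsv(d); C=cloud(d)
print("bench z",np.median(C[225:235,280:360,2]))
R=lambda x0,x1,y0,y1:np.s_[y0:y1,x0:x1]
# plates
for nm,(x0,x1,y0,y1) in dict(pl=(186,222,160,245),dr=(228,272,160,248)).items():
    m=np.zeros((400,640),np.uint8); s=R(x0,x1,y0,y1)
    hole=~((H[...,0]>55)&(H[...,0]<100)&(H[...,1]>70)) 
    m[s]=((H[s][...,1]<45)&(H[s][...,2]>110))*255
    c=cv2.findContours(m,cv2.RETR_EXTERNAL,cv2.CHAIN_APPROX_NONE)[0]
    p=np.vstack([k for k in c if cv2.contourArea(k)>8])[:,0]
    w=plane(d,p,0.006)[:,:2]
    rect=cv2.minAreaRect((w*1000).astype(np.float32)); print(nm,rect,cv2.boxPoints(rect).tolist())
    # rim by depth
    k=(C[s][...,2]>0.075)&(C[s][...,2]<0.1); q=C[s][k]; print(' rim n',k.sum(), cv2.minEnclosingCircle((q[:,:2]*1000).astype(np.float32)), np.median(q[:,2]))
for n in ["top0","side0"]:
    d=load(n);H=hsv(d)
    red=((H[...,0]<8)|(H[...,0]>172))&(H[...,1]>140)&(H[...,2]>60)
    blu=(H[...,0]>100)&(H[...,0]<125)&(H[...,1]>90)
    for nm,m,b in [("red",red,(370,395,195,220) if n=="top0" else (300,322,185,218)),("blue",blu,(304,330,175,195) if n=="top0" else (314,336,170,202))]:
        mm=np.zeros((400,640),bool); s=R(*b); mm[s]=m[s]; P,uv=pts(d,mm); print(n,nm,len(P),P.min(0),P.max(0),P.mean(0))
        np.save(f"{n}_{nm}.npy",P)
        o=np.argsort(P[:,2]); print(P[o[::max(1,len(o)//14)]])
E
```

```text
bench z -0.00015850141874917956
pl ((543.8574829101562, 260.0735778808594), (243.6522979736328, 96.57728576660156), 4.050485134124756) [[418.92474365234375, 299.6363525390625], [425.74652099609375, 203.30030822753906], [668.7902221679688, 220.51080322265625], [661.9684448242188, 316.84686279296875]]
 rim n 90 ((618.6480102539062, 263.0849304199219), 24.485410690307617) 0.08384291285886802
dr ((529.5701293945312, 102.15536499023438), (93.01265716552734, 241.5242156982422), 84.2965087890625) [[404.7840270996094, 67.88065338134766], [645.112548828125, 43.87787628173828], [654.356201171875, 136.43008422851562], [414.0277099609375, 160.432861328125]]
 rim n 84 ((604.2388916015625, 96.51947021484375), 24.36727523803711) 0.08383124248901197
top0 red 63 [ 0.4792 -0.3228  0.1145] [ 0.5219 -0.3035  0.1788] [ 0.4951 -0.3128  0.1636]
[[ 0.5189 -0.3118  0.1145]
 [ 0.5176 -0.3228  0.1211]
 [ 0.5118 -0.3106  0.1368]
 [ 0.5051 -0.3125  0.1577]
 [ 0.5005 -0.3107  0.1668]
 [ 0.5003 -0.3192  0.168 ]
 [ 0.4941 -0.304   0.17  ]
 [ 0.4881 -0.3036  0.1711]
 [ 0.4909 -0.3094  0.1719]
 [ 0.4848 -0.3177  0.17
[... 1035 characters left out ...]
.3263  0.1329]
 [ 0.5099 -0.3283  0.1365]
 [ 0.5073 -0.3265  0.1421]
 [ 0.5076 -0.3241  0.1473]
 [ 0.5021 -0.3221  0.1592]
 [ 0.5056 -0.3172  0.1631]
 [ 0.493  -0.3277  0.1683]
 [ 0.4874 -0.327   0.1714]
 [ 0.4937 -0.3217  0.175 ]]
side0 blue 126 [ 0.554  -0.1501 -0.0022] [0.6216 0.1774 0.143 ] [ 0.5776 -0.0651  0.0823]
[[ 0.5755  0.1774 -0.0022]
 [ 0.5683  0.0874  0.017 ]
 [ 0.5766  0.091   0.0235]
 [ 0.5729  0.0929  0.0272]
 [ 0.5909  0.0818  0.0681]
 [ 0.5884 -0.131   0.0756]
 [ 0.5815 -0.1305  0.0831]
 [ 0.5719 -0.102   0.0902]
 [ 0.5678 -0.1064  0.0995]
 [ 0.5694 -0.1417  0.1066]
 [ 0.5761 -0.1416  0.1134]
 [ 0.5601 -0.1115  0.1202]
 [ 0.5728 -0.1403  0.1272]
 [ 0.5563 -0.1385  0.138 ]]
```

```bash
python3 - <<'E'
from h import *
from scipy.optimize import least_squares
from scipy.spatial.transform import Rotation as Ro
np.set_printoptions(precision=4,suppress=True)
print(Ro.from_euler('xyz',[-3.08818,1.56917,-1.83419]).as_matrix())
# rests: dark plates (top view)
d=load("top0"); H=hsv(d); C=cloud(d); g=d["color"].astype(int)
for nm,(x0,x1,y0,y1) in dict(pl=(300,332,172,212),dr=(364,392,190,226)).items():
    s=np.s_[y0:y1,x0:x1]; green=(H[s][...,0]>60)&(H[s][...,0]<95)&(H[s][...,1]>90)
    m=np.zeros((400,640),np.uint8); m[s]=(~green&(C[s][...,2]<0.02)&(H[s][...,1]<80))*255
    m=cv2.morphologyEx(m,cv2.MORPH_OPEN,np.ones((2,2)))
    c=max(cv2.findContours(m,cv2.RETR_EXTERNAL,cv2.CHAIN_APPROX_NONE)[0],key=cv2.contourArea)
    w=plane(d,c[:,0],0.006)[:,:2]; rect=cv2.minAreaRect((w*1000).astype(np.float32)); print(nm,rect,cv2.boxPoints(rect).round(0).tolist())
    w=plane(d,np.argwhere(m>0)[:,::-1],0.006)[:,:2]; 
    vx,vy,a,b=cv2.fitLine((w*1000).astype(np.float32),cv2.DIST_L2,0,.01,.01).ravel(); print('  line yaw',np.degrees(np.arctan2(vy/vx,1)),a,b)
# driver cylinder fit
A=np.load("top0_red.npy");B=np.load("side0_red.npy");B=B[(B[:,1]<-.28)&(B[:,2]>.09)]
for nm,P in [("top",A),("side",B),("both",np.r_[A,B])]:
    def f(p,full=False):
        c=np.array([p[0],p[1],.14]); a=np.array([p[2],p[3],1]);a/=np.linalg.norm(a)
        q=P-c; t=q@a; rad=np.linalg.norm(q-t[:,None]*a,axis=1)
        return (t,rad) if full else rad-.0105
    k=(np.ones(len(P))>0)
    s=least_squares(lambda p:f(p)[f(p)>-.0035] if 0 else f(p),[.505,-.315,-.36,0],loss="soft_l1",f_scale=.002)
    t,rad=f(s.x,1); print(nm,s.x,"lean",np.degrees(np.hypot(*s.x[2:])),"rms",np.std(rad-.0105),"t max",np.sort(t)[-3:],"n",len(P))
# pliers plane
A=np.load("top0_blue.npy");B=np.load("side0_blue.npy");B=B[(B[:,1]<-.07)&(B[:,2]>.06)]
for nm,P in [("top",A),("side",B),("both",np.r_[A,B])]:
    c=P.mean(0); U=np.linalg.svd(P-c)[2]; n=U[2]; print(nm,len(P),c,"normal",n*np.sign(n[0]),"main",U[0],"y range by z")
    for lo in np.arange(.07,.15,.015):
        k=(P[:,2]>lo)&(P[:,2]<lo+.015)
        if k.any(): print("   ",lo,P[k].mean(0),P[k][:,1].min(),P[k][:,1].max())
E
```

```text
[[-0.0004 -0.9502  0.3115]
 [-0.0016  0.3115  0.9502]
 [-1.     -0.0001 -0.0016]]
pl ((569.62158203125, -118.94747924804688), (100.68584442138672, 59.401512145996094), 9.288346290588379) [[515.0, -98.0], [525.0, -156.0], [624.0, -140.0], [615.0, -82.0]]
  line yaw 10.904305 571.7409 -118.162636
dr ((515.4476928710938, -322.26690673828125), (44.042545318603516, 101.66154479980469), 78.09967041015625) [[461.0, -333.0], [561.0, -354.0], [570.0, -311.0], [470.0, -290.0]]
  line yaw -5.825096 509.3039 -318.2107
top [ 0.5008 -0.3168 -0.393   0.0896] lean 23.09777455994019 rms 0.0027762946497680817 t max [0.0398 0.0402 0.0412] n 63
side [ 0.5033 -0.3173 -0.4233  0.0487] lean 24.41411310111479 rms 0.002368647663340121 t max [0.0365 0.0371 0.0383] n 147
both [ 0.5024 -0.3175 -0.418   0.0548] lean 24.15569871383464 rms 0.0027144986086415244 t max [0.0406 0.0406 0.042 ] n 210
top 38 [ 0.5722 -0.1165  0.1112] normal [0.9153 0.119  0.3847] main [-0.3933  0.0594  0.9175] y range by z
    0.07 [ 0.587  -0.1144  0.0752] -0.11972767173157058 -0.10379314193442368
    0.085 [ 0.5804 -0.1182  0.0911] -0
[... 738 characters left out ...]
14920165728912438 -0.10851050406846019
    0.13 [ 0.5575 -0.1205  0.1375] -0.1501253796947417 -0.10309561484455987
both 126 [ 0.5725 -0.1256  0.1079] normal [0.907  0.118  0.4044] main [ 0.4191 -0.1565 -0.8943] y range by z
    0.07 [ 0.5856 -0.1258  0.0777] -0.13781551329875086 -0.10379314193442368
    0.085 [ 0.579  -0.1256  0.0925] -0.14108382151120225 -0.10200688288691762
    0.1 [ 0.5727 -0.128   0.108 ] -0.14758278032648864 -0.10085756643710245
    0.115 [ 0.5671 -0.1284  0.1219] -0.14920165728912438 -0.09497268729861214
    0.13 [ 0.5585 -0.1187  0.1372] -0.1501253796947417 -0.09512613450162496
    0.14500000000000002 [ 0.5624 -0.137   0.145 ] -0.13702714582624453 -0.13702714582624453
```

Emit:
servo_tool(series=[[-1, [2.8, -2.2, 0], [0, 0, 0.02]], [-1, [2.8, -2.2, 0], [0, 0, 0.02]], [-1, [2.8, -2.2, 0], [0, 0, 0.02]], [-1, [2.8, -2.2, 0], [0, 0, 0.02]], [-1, [2.8, -2.2, 0], [0, 0, 0.02]], [-1, [2.8, -2.2, 0], [0, 0, 0.02]], [-1, [2.8, -2.2, 0], [0, 0, 0.02]], [-1, [2.8, -2.2, 0], [0, 0, 0.02]]])

```text
time_s: 0.82
ee_pos: [0.4276, 0.4402, 0.2394]
ee_rot: [2.646, 1.57, -2.222]
wrist_force: [0.6, 0.7, -0.3]
gripper_width: 0.999
```

Emit:
servo_tool(series=[[-1, [1.0, -3.5, 0], [0, 0, 0]], [-1, [1.0, -3.5, 0], [0, 0, 0]], [-1, [1.0, -3.5, 0], [0, 0, 0]], [-1, [1.0, -3.5, 0], [0, 0, 0]], [-1, [1.0, -3.5, 0], [0, 0, 0]], [-1, [1.0, -3.5, 0], [0, 0, 0]], [-1, [1.0, -3.5, 0], [0, 0, 0]], [-1, [1.0, -3.5, 0], [0, 0, 0]]])

```text
time_s: 1.48
ee_pos: [0.5065, 0.1598, 0.2395]
ee_rot: [0.479, 1.571, 1.893]
wrist_force: [1.7, 0.1, 0.2]
gripper_width: 1.001
```

Emit:
servo_tool(series=[[-1, [0, -3.5, 0], [0, 0, 0]], [-1, [0, -3.5, 0], [0, 0, 0]], [-1, [0, -3.5, 0], [0, 0, 0]], [-1, [0, -3.5, 0], [0, 0, 0]], [-1, [0, -3.5, 0], [0, 0, 0]], [-1, [0, -3.5, 0], [0, 0, 0]], [-1, [0, 0, 0], [0, 0, 0]], [-1, [0, 0, 0], [0, 0, 0]]])

```text
time_s: 2.15
ee_pos: [0.5062, -0.0506, 0.2396]
ee_rot: [-1.349, 1.571, 0.06]
wrist_force: [-0.5, 1.2, -0.1]
gripper_width: 1.0
```

```bash
python3 - <<'E'
from cell import r
import cv2,numpy as np
for n in ["wrist"]:
    d=r.get_image(n); cv2.imwrite(f"pics/{n}1.png",d["color"][:,:,::-1]); np.savez(f"{n}1.npz",**{k:np.array(v) for k,v in d.items()})
    print(d["extrinsics"],r.get_obs()["q"])
E
```

```text
[[ 1.60641613e-01  9.46516394e-01  2.79823136e-01  4.30116531e-01]
 [ 9.87012694e-01 -1.53917731e-01 -4.59921067e-02 -3.75963929e-02]
 [-4.62540942e-04  2.83577233e-01 -9.58949289e-01  3.84409656e-01]
 [ 0.00000000e+00  0.00000000e+00  0.00000000e+00  1.00000000e+00]] [-0.50497077  0.03156314  0.53046306  1.82551944 -0.01699409  1.2890491
  1.44246324]
```

View pics/wrist1.png

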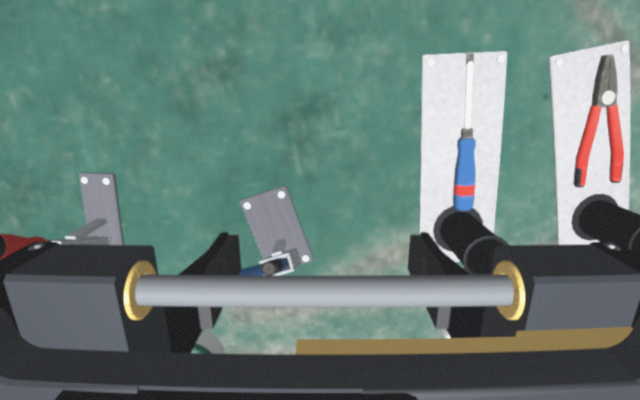

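```bash
python3 - <<'E'
from h import *
np.set_printoptions(precision=4,suppress=True)
d=load("wrist1")
for a,b in [((285,188),(311,258)),((242,205),(285,188)),((113,173),(121,245)),((80,174),(113,173)),((423,55),(507,52)),((423,55),(421,210)),((551,56),(629,41)),((551,56),(557,230))]:
    p=plane(d,[a,b],.006); v=p[1]-p[0]; print(a,b,p[0][:2],p[1][:2],np.linalg.norm(v),np.degrees(np.arctan2(v[1],v[0])))
E
python3 -c "
import cv2
t=cv2.imread('pics/wrist1.png')[160:300,0:340]; cv2.imwrite('pics/w1z.png',cv2.resize(t,None,fx=2.3,fy=2.3,interpolation=cv2.INTER_CUBIC))"
```

```text
(285, 188) (311, 258) [ 0.524  -0.0978] [ 0.6149 -0.0837] 0.09201518158271842 8.820989953664375
(242, 205) (285, 188) [ 0.5359 -0.1508] [ 0.524  -0.0978] 0.05428806765904859 102.70052644810536
(113, 173) (121, 245) [ 0.4746 -0.2894] [ 0.5621 -0.3096] 0.08982676917549566 -13.018885929608427
(80, 174) (113, 173) [ 0.4691 -0.3292] [ 0.4746 -0.2894] 0.04016277726471433 82.13839149966103
(423, 55) (507, 52) [0.4072 0.0694] [0.4168 0.1573] 0.08836974132358831 83.73796433856161
(423, 55) (421, 210) [0.4072 0.0694] [0.5752 0.0526] 0.16880902568880218 -5.70046041329169
(551, 56) (629, 41) [0.4272 0.2046] [0.4227 0.2924] 0.0879302876764318 92.92987831124671
(551, 56) (557, 230) [0.4272 0.2046] [0.6278 0.2153] 0.20094454674040213 3.045186086136767
```

View pics/w1z.png

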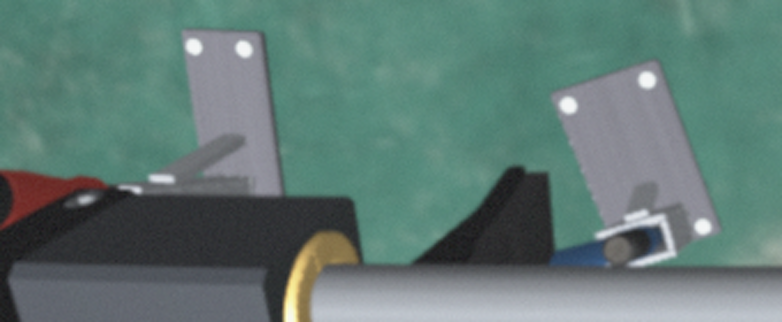

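Emit:
servo_tool(series=[[-1, [0.4, -1.0, 0], [0, 0, 0.084]], [-1, [0.4, -1.0, 0], [0, 0, 0.084]], [-1, [0.4, -1.0, 0], [0, 0, 0.084]], [-1, [0.4, -1.0, 0], [0, 0, 0.084]], [-1, [0.5, -0.9, -0.9], [0.016, -0.091, 0]], [-1, [0.5, -0.9, -0.9], [0.016, -0.091, 0]], [-1, [0.5, -0.9, -0.9], [0.016, -0.091, 0]], [-1, [0.5, -0.9, -0.9], [0.016, -0.091, 0]]])

```text
time_s: 2.87
ee_pos: [0.5433, -0.123, 0.2036]
ee_rot: [-1.577, 1.196, 0.175]
wrist_force: [-0.3, 0.7, -1.0]
gripper_width: 1.001
```

Emit:
servo_tool(series=[[-1, [0, 0, 0], [0, 0, 0]], [-1, [0, 0, 0], [0, 0, 0]]])

```text
time_s: 3.03
ee_pos: [0.5415, -0.1231, 0.2032]
ee_rot: [-1.571, 1.204, 0.179]
wrist_force: [-0.2, 0.1, 1.3]
gripper_width: 1.002
```

```bash
cat > snap.py <<'E'
import sys
from cell import r
import cv2,numpy as np
from scipy.spatial.transform import Rotation as Ro
np.set_printoptions(precision=4,suppress=True)
k=sys.argv[1]
for n in sys.argv[2:]:
    d=r.get_image(n); cv2.imwrite(f"pics/{n}{k}.png",d["color"][:,:,::-1]); np.savez(f"{n}{k}.npz",**{a:np.array(v) for a,v in d.items()})
o=r.get_obs(); print(o["time_s"],o["ee_pos"],o["q"],o["gripper_width"],o["wrist_force"]); print(Ro.from_euler('xyz',o["ee_rot"]).as_matrix())
E
python3 snap.py 2 wrist side top
python3 -c "
import cv2
t=cv2.imread('pics/side2.png')[105:225,240:400]; cv2.imwrite('pics/s2z.png',cv2.resize(t,None,fx=5,fy=5,interpolation=cv2.INTER_CUBIC))"
```

```text
3.1833 [ 0.5437 -0.1228  0.2047] [-0.3978 -0.0939  0.6075  2.0469 -0.1144  0.8329  2.0321] 0.9989960886636808 [-0.2833 -0.5071 -0.2182]
[[ 0.355  -0.9173 -0.1804]
 [ 0.0628 -0.1692  0.9836]
 [-0.9328 -0.3605 -0.0025]]
```

View pics/wrist2.png

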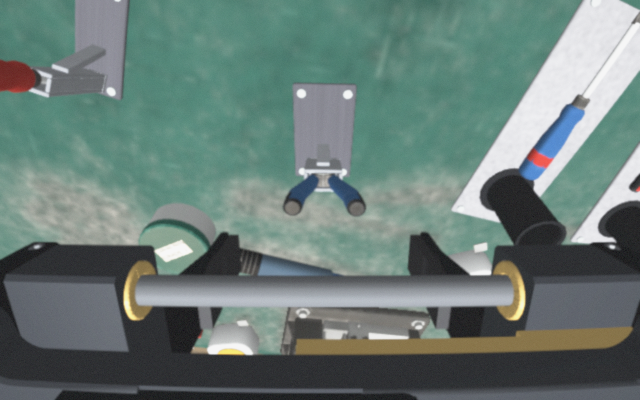

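View pics/s2z.png

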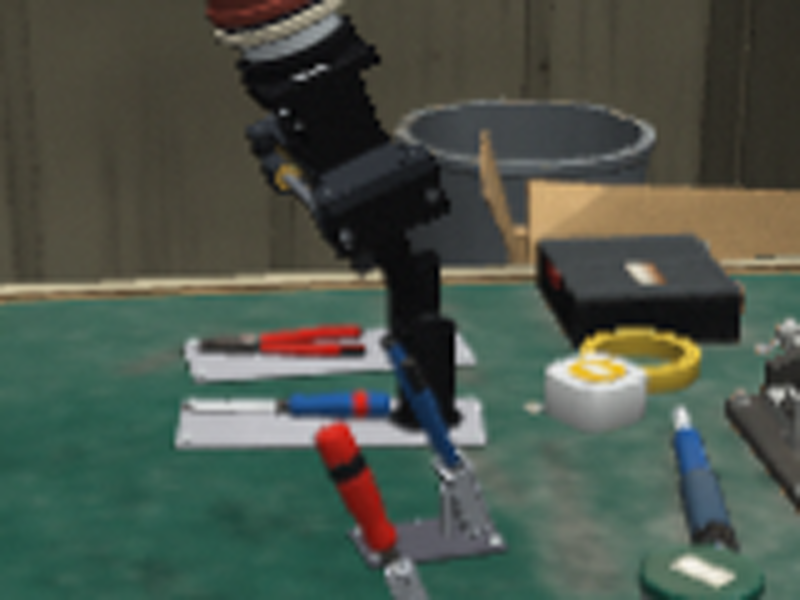

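```bash
python3 - <<'E'
from h import *
from scipy.spatial.transform import Rotation as Ro
np.set_printoptions(precision=4,suppress=True)
d=load("wrist2"); C=cloud(d); H=hsv(d)
R=np.array([[.355,-.9173,-.1804],[.0628,-.1692,.9836],[-.9328,-.3605,-.0025]]); T=np.array([.5430,-.123,.2040])
s=np.s_[165:222,275:375]; P=C[s].reshape(-1,3); hh=H[s].reshape(-1,3); Q=(P-T)@R
k=(P[:,2]>.07)
Q=Q[k]; P=P[k]
print(Q.min(0),Q.max(0))
for lo in np.arange(Q[:,0].min(),Q[:,0].max(),.008):
    q=Q[(Q[:,0]>=lo)&(Q[:,0]<lo+.008)]
    if len(q)>3: print("x",round(lo,3),len(q),"y med",np.median(q[:,1]),"y min/max",q[:,1].min(),q[:,1].max(),"z",q[:,2].min(),q[:,2].max())
for u,v in[(292,207),(355,207),(323,165)]: print(C[v,u],(C[v,u]-T)@R)
E
```

```text
[-0.1445  0.0037 -0.0258] [0.1395 0.0786 0.0263]
x -0.145 29 y med 0.07859138079973359 y min/max 0.07859138079973359 0.07859138079973359 z 0.0005121706956844864 0.0005121706956844864
x 0.055 582 y med 0.012214319316259305 y min/max 0.005052531334699665 0.017487937847964853 z -0.025803108078715192 0.02626399713063367
x 0.063 123 y med 0.015544818626890623 y min/max 0.009461838704770286 0.017315708656705557 z -0.02507365014718035 0.025609626441315755
x 0.071 130 y med 0.015149169954966976 y min/max 0.008292304791291078 0.016975647665239065 z -0.025377620298392092 0.025416614927156807
x 0.079 103 y med 0.014920985675059829 y min/max 0.00782343002246062 0.016661676573081017 z -0.025097186994257028 0.02436046152519519
x 0.087 106 y med 0.01442418210922884 y min/max 0.0069956139762922115 0.01643546047366896 z -0.023429429980300294 0.023640875635136466
x 0.095 115 y med 0.013483866137993732 y min/max 0.005518827597661437 0.015944327566885755 z -0.021749190958670613 0.019579411882435196
x 0.103 98 y med 0.012896247528354577 y min/max 0.004959486849531484 0.01540326330699698 z -0.01868384174485258 0.017870932503470157
x 0.111 93 y med 0.012244777763644079 y min/max 0.004029888330049152 0.014729584348538296 z -0.01818711533013171 0.016040684320662087
x 0.119 81 y med 0.012190964054209361 y min/max 0.0037218120957220333 0.01437586820268864 z -0.016111760009370597 0.014105058578411088
x 0.127 56 y med 0.012164265859292474 y min/max 0.005680952350798234 0.013835498780946325 z -0.01409418477056745 0.013646523342681596
x 0.135 25 y med 0.010870734446584198 y min/max 0.005728209147593201 0.012963202785578179 z -0.013496771626386826 0.013200310865826948
[ 0.5561 -0.1403  0.1452] [ 0.0585  0.0121 -0.0192]
[ 0.5489 -0.1021  0.1455] [0.058  0.0121 0.0197]
[ 0.5864 -0.1157  0.0429] [ 0.1662  0.017  -0.0002]
```

Emit:
servo_tool(series=[[-1, [-0.9, -0.2, -0.4], [0.009, -0.05, 0]], [-1, [0.51, 0.1, -1.35], [0, 0, 0]], [-1, [0.51, 0.1, -1.35], [0, 0, 0]], [-1, [0.51, 0.1, -1.35], [0, 0, 0]], [-1, [0.51, 0.1, -1.35], [0, 0, 0]], [-1, [0.51, 0.1, -1.35], [0, 0, 0]], [-1, [0.51, 0.1, -1.35], [0, 0, 0]], [-1, [0, 0, 0], [0, 0, 0]]])

```text
time_s: 3.85
ee_pos: [0.5645, -0.1184, 0.1165]
ee_rot: [-1.576, 1.155, 0.177]
wrist_force: [-1.0, 1.2, 0.6]
gripper_width: 0.996
```

```bash
python3 snap.py 3 wrist side
```

```text
3.95 [ 0.5647 -0.1196  0.1186] [-0.412   0.0581  0.6691  2.1429 -0.368   0.5983  2.2693] 1.0035758491632294 [ 1.6907  0.2955 -0.4536]
[[ 0.4002 -0.8987 -0.1794]
 [ 0.0707 -0.1649  0.9838]
 [-0.9137 -0.4064 -0.0025]]
```

View pics/wrist3.png

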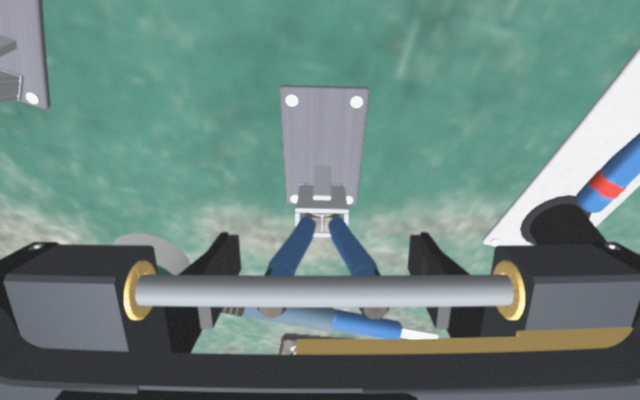

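Wrist view: both blue handles (270–380, 230–310) lie between the fingers, centred. Close.

Emit:
servo_tool(series=[[1, [0, 0, 0], [0, 0, 0]], [1, [0, 0, 0], [0, 0, 0]], [1, [0, 0, 0], [0, 0, 0]], [1, [0, 0, 0], [0, 0, 0]], [1, [0, 0, 0], [0, 0, 0]], [1, [0, 0, 0], [0, 0, 0]], [1, [0, 0, 0], [0, 0, 0]], [1, [0, 0, 0], [0, 0, 0]]])

```text
time_s: 4.62
ee_pos: [0.5642, -0.1204, 0.1187]
ee_rot: [-1.575, 1.15, 0.175]
wrist_force: [-1.0, 0.8, 1.0]
gripper_width: 0.578
```

Emit:
servo_tool(series=[[1, [-0.33, -0.06, 0.94], [0, 0, 0]], [1, [-0.33, -0.06, 0.94], [0, 0, 0]], [1, [-0.33, -0.06, 0.94], [0, 0, 0]], [1, [-0.33, -0.06, 0.94], [0, 0, 0]], [1, [-0.33, -0.06, 0.94], [0, 0, 0]], [1, [-0.33, -0.06, 0.94], [0, 0, 0]], [1, [-0.33, -0.06, 0.94], [0, 0, 0]], [1, [-0.33, -0.06, 0.94], [0, 0, 0]]])

```text
time_s: 5.28
ee_pos: [0.5371, -0.1252, 0.194]
ee_rot: [-1.575, 1.151, 0.175]
wrist_force: [-0.4, 0.5, -2.3]
gripper_width: 0.58
```

```bash
python3 snap.py 4 wrist side
```

```text
5.3833 [ 0.538  -0.1255  0.1954] [-0.4096 -0.1337  0.6325  2.1087 -0.1238  0.7545  2.0574] 0.5827080394119448 [ 0.8347  0.7976 -1.1698]
[[ 0.404  -0.8974 -0.1775]
 [ 0.071  -0.1626  0.9841]
 [-0.912  -0.4102 -0.002 ]]
```

View pics/wrist4.png

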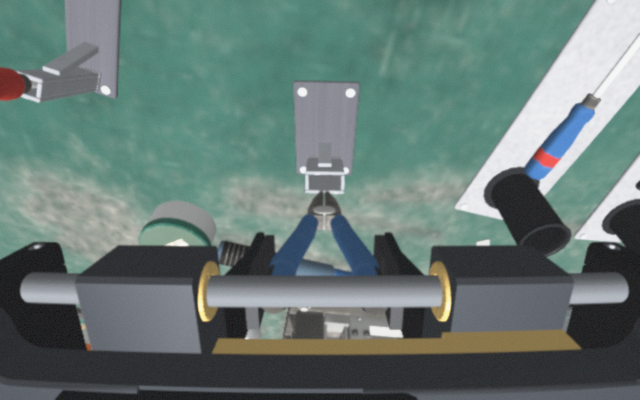

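View pics/side4.png

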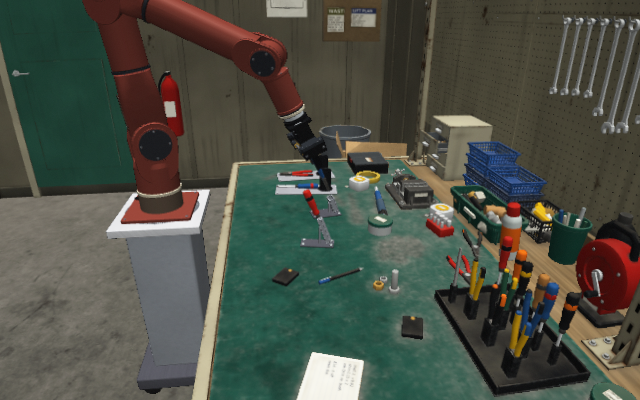

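Emit:
servo_tool(series=[[1, [0.2, 0.5, 1.2], [-0.009, 0.052, 0]], [1, [0.2, 0.5, 1.2], [-0.009, 0.052, 0]], [1, [0.5, 1.0, 1.0], [-0.009, 0.052, 0]], [1, [0.5, 1.0, 1.0], [-0.009, 0.052, 0]], [1, [0.6, 1.0, 0.8], [-0.009, 0.052, 0]], [1, [0.6, 1.0, 0.8], [-0.009, 0.052, 0]], [1, [0.7, 1.0, 0.6], [-0.009, 0.052, 0]], [1, [0.7, 1.0, 0.6], [-0.009, 0.052, 0]]])

```text
time_s: 6.05
ee_pos: [0.5782, -0.0542, 0.2656]
ee_rot: [1.212, 1.566, 2.963]
wrist_force: [0.7, 0.7, -1.3]
gripper_width: 0.583
```

Emit:
servo_tool(series=[[1, [0.4, 3.0, 0], [0, 0, 0]], [1, [0.4, 3.0, 0], [0, 0, 0]], [1, [0.4, 3.0, 0], [0, 0, 0]], [1, [0.4, 3.0, 0], [0, 0, 0]], [1, [0.4, 3.0, 0], [0, 0, 0]], [1, [0.4, 3.0, 0], [0, 0, 0]], [1, [0.4, 3.0, 0], [0, 0, 0]], [1, [0.4, 3.0, 0], [0, 0, 0]]])

```text
time_s: 6.72
ee_pos: [0.6096, 0.1867, 0.2648]
ee_rot: [1.025, 1.568, 2.776]
wrist_force: [0.4, -0.2, -1.4]
gripper_width: 0.578
```

Emit:
servo_tool(series=[[1, [0.2, 2.2, 0], [0, 0, 0]], [1, [0.2, 2.2, 0], [0, 0, 0]], [1, [0.2, 2.2, 0], [0, 0, 0]], [1, [0, 0, 0], [0, 0, 0]], [1, [0, 0, 0], [0, 0, 0]]])

```text
time_s: 7.13
ee_pos: [0.6151, 0.2529, 0.2642]
ee_rot: [1.237, 1.567, 2.99]
wrist_force: [0.3, -0.5, -1.2]
gripper_width: 0.582
```

```bash
python3 snap.py 5 wrist side top
python3 -c "
import cv2,numpy as np
t=cv2.imread('pics/side5.png')[80:220,220:400]; t=cv2.resize(t,None,fx=4,fy=4,interpolation=cv2.INTER_CUBIC);cv2.imwrite('pics/s5z.png',t)
t=cv2.imread('pics/top5.png')[120:260,160:340]; cv2.imwrite('pics/t5z.png',cv2.resize(t,None,fx=4,fy=4,interpolation=cv2.INTER_CUBIC))"
```

```text
7.2833 [0.6159 0.2497 0.2653] [-0.7552  0.3688  0.4117  1.4014 -0.1478  1.4037  1.4051] 0.582115197454003 [ 0.0466 -0.3801 -1.6649]
[[-0.0023 -0.9843 -0.1767]
 [ 0.0002 -0.1767  0.9843]
 [-1.      0.0022  0.0006]]
```

View pics/s5z.png

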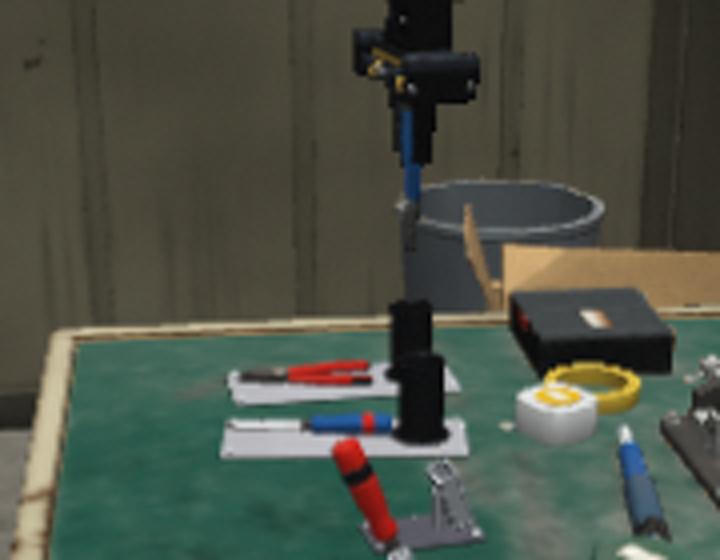

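View pics/wrist5.png

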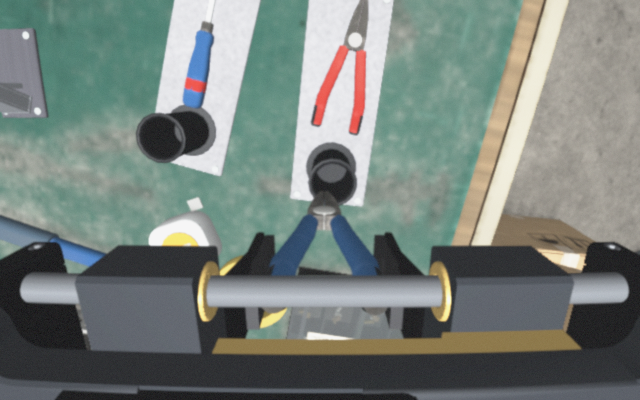

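```bash
python3 - <<'E'
from h import *
np.set_printoptions(precision=4,suppress=True)
d=load("wrist5"); C=cloud(d)
s=np.s_[140:210,295:365]; P=C[s].reshape(-1,3); k=abs(P[:,2]-.085)<.006
(c,_),r=cv2.minEnclosingCircle((P[k][:,:2]*1000).astype(np.float32)),0; print("rim wrist",c,_ ,np.median(P[k][:,2]))
P=P[k]; M=np.c_[2*P[:,:2],np.ones(len(P))]; x=np.linalg.lstsq(M,(P[:,:2]**2).sum(1),rcond=None)[0]; print("circ",x[:2],np.sqrt(x[2]+x[0]**2+x[1]**2))
s=np.s_[190:250,290:360]; P=C[s].reshape(-1,3); P=P[(P[:,2]>.11)&(P[:,2]<.24)]
for lo in np.arange(.11,.24,.015):
    q=P[(P[:,2]>=lo)&(P[:,2]<lo+.015)]
    if len(q)>3: print("wr z",round(lo,3),len(q),q.min(0),q.max(0),q.mean(0))
d=load("side5"); C=cloud(d); s=np.s_[100:150,305:340]; P=C[s].reshape(-1,3); P=P[(abs(P[:,1]-.25)<.05)&(P[:,2]>.1)]
for lo in np.arange(.11,.24,.015):
    q=P[(P[:,2]>=lo)&(P[:,2]<lo+.015)]
    if len(q)>3: print("sd z",round(lo,3),len(q),q.min(0),q.max(0),q.mean(0))
print(P[:,2].min())
s=np.s_[140:180,305:340]; P=C[s].reshape(-1,3); print([ (round(y,2),P[(abs(P[:,1]-y)<.03)&(P[:,2]>.06)].min(0),P[(abs(P[:,1]-y)<.03)&(P[:,2]>.06)].max(0)) for y in (.097,.26)])
E
```

```text
rim wrist (618.6181640625, 261.6717224121094) 23.93274688720703 0.08423705354409836
circ [0.6183 0.2617] 0.021092516894001007
wr z 0.14 16 [0.6097 0.248  0.1507] [0.6114 0.2562 0.1548] [0.6104 0.2525 0.1531]
wr z 0.155 92 [0.6094 0.2446 0.155 ] [0.6122 0.2596 0.17  ] [0.6106 0.2521 0.1635]
wr z 0.17 162 [0.6092 0.2424 0.17  ] [0.6125 0.2619 0.185 ] [0.6107 0.2519 0.1779]
wr z 0.185 218 [0.6085 0.2414 0.185 ] [0.6128 0.2629 0.2   ] [0.6103 0.2521 0.1936]
wr z 0.2 519 [0.6085 0.2379 0.2   ] [0.6214 0.2678 0.2149] [0.6131 0.2526 0.2064]
wr z 0.215 409 [0.608  0.2356 0.215 ] [0.6195 0.269  0.23  ] [0.612  0.2522 0.2231]
wr z 0.23 362 [0.6075 0.2344 0.2301] [0.6198 0.2712 0.24  ] [0.6121 0.2528 0.2351]
sd z 0.155 12 [0.6133 0.24   0.1551] [0.6219 0.2575 0.1692] [0.6176 0.2473 0.1619]
sd z 0.17 9 [0.6141 0.2419 0.1709] [0.6217 0.258  0.1812] [0.6177 0.2489 0.1764]
sd z 0.185 15 [0.6128 0.2363 0.1855] [0.6252 0.247  0.1992] [0.6186 0.2428 0.1923]
sd z 0.2 13 [0.6132 0.2308 0.2007] [0.6238 0.2553 0.2146] [0.6184 0.2401 0.2074]
sd z 0.215 15 [0.6128 0.2312 0.2152] [0.6244 0.2603 0.2297] [0.6176 0.243  0.2218]
sd z 0.23 19 [0.6106 0.2286 0.2304] [0.6269 0.2748 0.2438] [0.618  0.2453 0.2376]
0.15092115228842207
[(0.1, array([0.5839, 0.0675, 0.0601]), array([0.6284, 0.1177, 0.086 ])), (0.26, array([0.5979, 0.2358, 0.0604]), array([0.6425, 0.2866, 0.1617]))]
```

Emit:
servo_tool(series=[[1, [0.3, 1.0, 0], [0, 0, 0]], [1, [0, 0, -1.8], [0, 0, 0]], [1, [0, 0, -1.8], [0, 0, 0]], [1, [0, 0, -1.8], [0, 0, 0]], [1, [0, 0, -1.8], [0, 0, 0]], [1, [0, 0, 0], [0, 0, 0]]])

```text
time_s: 7.78
ee_pos: [0.6172, 0.2603, 0.1899]
ee_rot: [1.596, 1.564, -2.938]
wrist_force: [-0.2, -0.2, -2.5]
gripper_width: 0.581
```

```bash
python3 snap.py 6 wrist
```

```text
7.8333 [0.6178 0.2605 0.192 ] [-0.7567  0.4209  0.3956  1.4828 -0.1669  1.2759  1.4064] 0.5816094904399484 [-0.141   0.8794 -1.4533]
[[-0.0051 -0.9841 -0.1775]
 [-0.0005 -0.1775  0.9841]
 [-1.      0.0051  0.0004]]
```

View pics/wrist6.png

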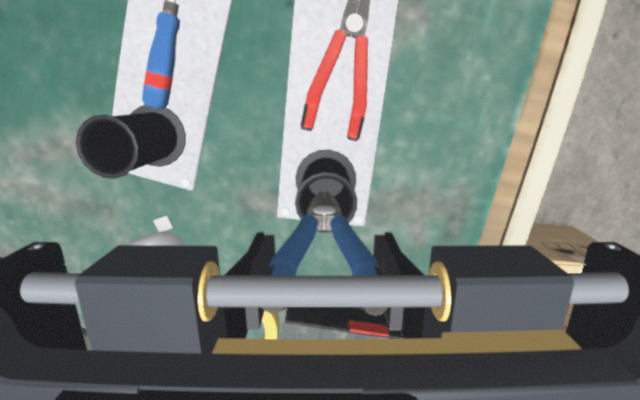

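The jaws (324, 210) have entered the cup bore (rim about 300–357, 170–225), centred to a few mm. Continuing down.

Emit:
servo_tool(series=[[1, [0, 0.1, -1.3], [0, 0, 0]], [1, [0, 0, -1.3], [0, 0, 0]], [1, [0, 0, -1.3], [0, 0, 0]], [1, [0, 0, -1.3], [0, 0, 0]], [1, [0, 0, -0.6], [0, 0, 0]], [1, [0, 0, 0], [0, 0, 0]]])

```text
time_s: 8.33
ee_pos: [0.6176, 0.2614, 0.1334]
ee_rot: [1.53, 1.566, -3.003]
wrist_force: [-0.5, 0.1, -1.7]
gripper_width: 0.582
```

Emit:
servo_tool(series=[[1, [0, 0, -0.4], [0, 0, 0]], [1, [0, 0, -0.3], [0, 0, 0]], [1, [0, 0, 0], [0, 0, 0]]])

```text
time_s: 8.58
ee_pos: [0.6187, 0.2618, 0.1286]
ee_rot: [0.964, 1.569, 2.713]
wrist_force: [0.4, 0.5, -1.6]
gripper_width: 0.582
```

Emit:
servo_tool(series=[[1, [0, 0, -0.3], [0, 0, 0]], [1, [0, 0, -0.1], [0, 0, 0]], [1, [0, 0, 0], [0, 0, 0]]])

```text
time_s: 8.83
ee_pos: [0.6186, 0.2619, 0.1246]
ee_rot: [0.972, 1.569, 2.722]
wrist_force: [-0.8, 0.9, -1.1]
gripper_width: 0.581
```

Close enough to the floor; open and back off upwards.

Emit:
servo_tool(series=[[0.1, [0, 0, 0], [0, 0, 0]], [-0.4, [0, 0, 0], [0, 0, 0]], [-0.6, [0, 0, 0], [0, 0, 0]], [-0.8, [0, 0, 0], [0, 0, 0]], [-1, [0, 0, 0], [0, 0, 0]], [-1, [0, 0, 0], [0, 0, 0]]])

```text
time_s: 9.33
ee_pos: [0.6188, 0.2619, 0.125]
ee_rot: [0.79, 1.569, 2.54]
wrist_force: [-0.3, -0.8, -0.1]
gripper_width: 0.87
```

```bash
python3 snap.py 7 wrist
```

```text
9.3833 [0.6188 0.2619 0.1249] [-0.7486  0.4725  0.3813  1.5546 -0.1883  1.1519  1.4215] 0.9175023391955478 [-1.0911  0.3653 -0.1502]
[[-0.0017 -0.984  -0.1779]
 [ 0.001  -0.1779  0.984 ]
 [-1.      0.0015  0.0013]]
```

View pics/wrist7.png

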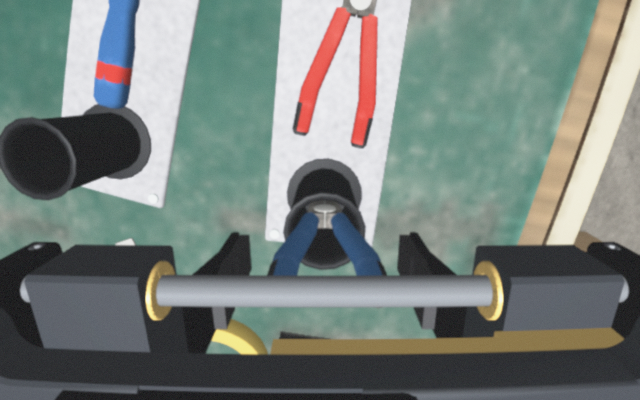

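Emit:
servo_tool(series=[[-1, [0, 0, 1.0], [0, 0, 0]], [-1, [0, 0, 1.5], [0, 0, 0]], [-1, [0, 0, 2.5], [0, 0, 0]], [-1, [0, 0, 2.5], [0, 0, 0]], [-1, [0, 0, 2.5], [0, 0, 0]], [-1, [0, 0, 2.5], [0, 0, 0]], [-1, [0, -1, 1.0], [0, 0, 0]], [-1, [-0.5, -2.5, 0], [0, 0, 0]]])

```text
time_s: 10.05
ee_pos: [0.6145, 0.2302, 0.2629]
ee_rot: [-0.652, 1.566, 1.102]
wrist_force: [-0.7, 0.3, -0.6]
gripper_width: 0.998
```

Emit:
servo_tool(series=[[-1, [-0.7, -3.5, 0], [0, 0, -0.044]], [-1, [-0.7, -3.5, 0], [0, 0, -0.044]], [-1, [-0.7, -3.5, 0], [0, 0, -0.044]], [-1, [-0.7, -3.5, 0], [0, 0, -0.044]], [-1, [-0.7, -3.5, 0], [0, 0, -0.044]], [-1, [-0.7, -3.5, 0], [0, 0, -0.044]], [-1, [-0.7, -3.5, 0], [0, 0, -0.044]], [-1, [-0.7, -3.5, 0], [0, 0, -0.044]]])

```text
time_s: 10.72
ee_pos: [0.5566, -0.0555, 0.2599]
ee_rot: [0.804, 1.568, 2.199]
wrist_force: [0.7, -1.8, 0.2]
gripper_width: 1.0
```

Emit:
servo_tool(series=[[-1, [-0.9, -3.4, 0], [-0.008, -0.046, 0]], [-1, [-0.9, -3.4, 0], [-0.008, -0.046, 0]], [-1, [-0.9, -3.4, 0], [-0.008, -0.046, 0]], [-1, [-0.9, -3.4, 0], [-0.008, -0.046, 0]], [-1, [-0.9, -3.4, 0], [-0.008, -0.046, 0]], [-1, [-0.9, -3.4, 0], [-0.008, -0.046, 0]], [-1, [-0.9, -3.4, 0], [-0.008, -0.046, 0]], [-1, [-0.9, -2.4, 0], [-0.008, -0.046, 0]]])

```text
time_s: 11.38
ee_pos: [0.4838, -0.3189, 0.2601]
ee_rot: [-1.568, 1.196, -0.173]
wrist_force: [-0.2, 0.4, 0.4]
gripper_width: 1.001
```

```bash
python3 snap.py 8 wrist top side;python3 -c "
import cv2,numpy as np
t=cv2.imread('pics/side8.png')[80:220,220:400]; t=cv2.resize(t,None,fx=4,fy=4,interpolation=cv2.INTER_CUBIC);cv2.imwrite('pics/s8z.png',t)"
```

```text
11.5333 [ 0.4832 -0.3178  0.2597] [-0.3101 -0.1343  0.8531  1.9373 -0.0449  0.9468  1.9683] 0.9991949921757713 [-0.8552  0.5234  0.0877]
[[ 0.3586 -0.9165  0.1771]
 [-0.0615  0.1661  0.9842]
 [-0.9315 -0.3638  0.0031]]
```

View pics/wrist8.png

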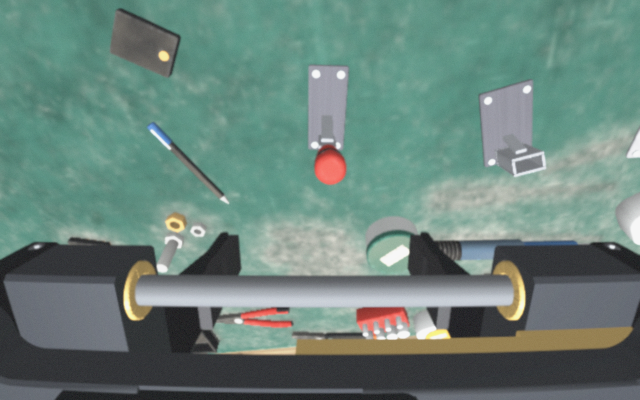

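View pics/s8z.png

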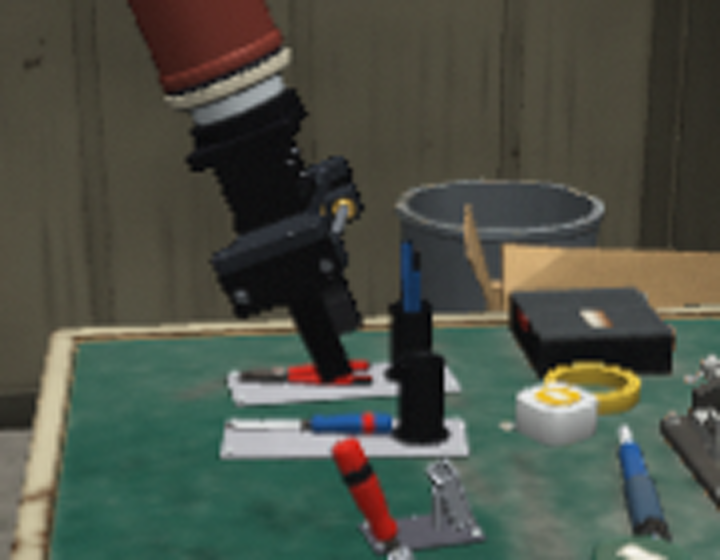

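```bash
python3 - <<'E'
from h import *
np.set_printoptions(precision=4,suppress=True)
d=load("wrist8"); C=cloud(d); H=hsv(d)
R=np.array([[.3586,-.9165,.1771],[-.0615,.1661,.9842],[-.9315,-.3638,.0031]]); T=np.array([.4832,-.3178,.2597])
m=np.zeros((400,640),bool); m[130:200,305:360]=True; m&=C[...,2]>.09
P=C[m]; Q=(P-T)@R; 
for lo in np.arange(Q[:,0].min(),Q[:,0].max(),.006):
    q=Q[(Q[:,0]>=lo)&(Q[:,0]<lo+.006)]
    if len(q)>3: print("x",round(lo,3),len(q),"y",q[:,1].min(),q[:,1].max(),"z",q[:,2].min(),q[:,2].max())
# line of handle from earlier fit in tool frame
a=np.array([-.418,.055,1]);
for z in (.178,.143,.11):
    print((np.array([.5024,-.3175,.14])+a*(z-.14)-T)@R)
E
```

```text
x -0.144 13 y 0.076848152504683 0.076848152504683 z -0.0004033594488785175 -0.0004033594488785175
x 0.078 580 y 0.018194176637633168 0.037489247366107516 z -0.005945915732817927 0.012198907262888298
x 0.084 238 y 0.016737472371431736 0.03869670418520871 z -0.0073972022318968865 0.013814322017615514
x 0.09 31 y 0.0323957847562784 0.03861929803181498 z -0.006903976395578963 0.012668924278439683
x 0.096 45 y 0.02792668390734099 0.03854883530057376 z -0.0077754968427139574 0.013549047414136628
x 0.102 30 y 0.030176139753534267 0.03832161219662741 z -0.007867449174242348 0.009413711523232594
x 0.108 12 y 0.03312061532282933 0.03816729701489216 z -0.0065041349279325875 0.011178989816957762
x 0.114 8 y 0.03226445882340873 0.03769851395961079 z -0.006728541917114422 0.00542505043899839
x 0.12 11 y 0.03254220445776061 0.03716825233924717 z -0.006125191520812672 0.006287051158584303
x 0.126 4 y 0.03403253308780772 0.03636561959323466 z -0.003047391914384829 0.0079937063504343
x 0.144 8 y 0.031124580920564776 0.03382537690023518 z -0.004079040069303852 0.006137596672046074
x 0.15 31 y 0.02971280977269263 0.034308109234198456 z -0.005830965672590461 0.010561389342752494
[0.0771 0.0271 0.0027]
[0.1151 0.0261 0.0033]
[0.1509 0.0251 0.0038]
```

Emit:
servo_tool(series=[[-1, [-2.4, 0.7, -1.0], [0, 0, 0]], [-1, [0.6, -0.1, -1.6], [0, 0, 0]], [-1, [0.6, -0.1, -1.6], [0, 0, 0]], [-1, [0.6, -0.1, -1.6], [0, 0, 0]], [-1, [0.6, -0.1, -1.6], [0, 0, 0]], [-1, [0.6, -0.1, -1.6], [0, 0, 0]], [-1, [0.6, -0.1, -1.6], [0, 0, 0]], [-1, [0.6, -0.1, -1.6], [0, 0, 0]]])

```text
time_s: 12.2
ee_pos: [0.5045, -0.3139, 0.1368]
ee_rot: [-1.566, 1.2, -0.166]
wrist_force: [0.3, -0.5, 0.2]
gripper_width: 1.005
```

Emit:
servo_tool(series=[[-1, [0, 0, 0], [0, 0, 0]]])

```text
time_s: 12.28
ee_pos: [0.5036, -0.3128, 0.1344]
ee_rot: [-1.566, 1.205, -0.165]
wrist_force: [-0.8, 1.1, 0.0]
gripper_width: 1.0
```

```bash
python3 snap.py 9 wrist
```

```text
12.3333 [ 0.5032 -0.3138  0.136 ] [-0.3164  0.1181  0.9478  2.0608 -0.3896  0.7114  2.27  ] 0.9976126872365351 [-0.4594 -0.9843  0.3823]
[[ 0.3539 -0.9197  0.1703]
 [-0.0601  0.1593  0.9854]
 [-0.9334 -0.359   0.0011]]
```

View pics/wrist9.png

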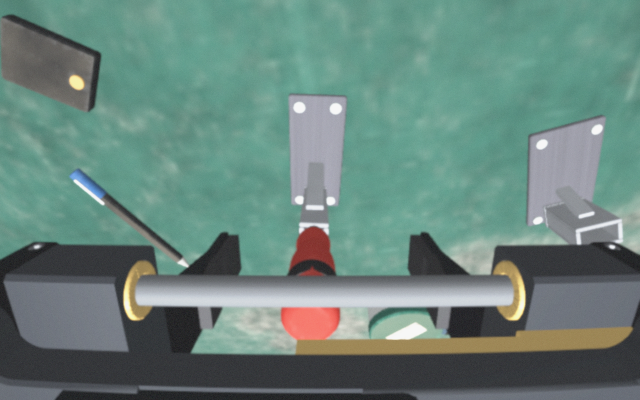

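Emit:
servo_tool(series=[[-1, [0, -0.4, 0.1], [0, 0, 0]], [1, [0, 0, 0], [0, 0, 0]], [1, [0, 0, 0], [0, 0, 0]], [1, [0, 0, 0], [0, 0, 0]], [1, [0, 0, 0], [0, 0, 0]], [1, [0, 0, 0], [0, 0, 0]], [1, [0, 0, 0], [0, 0, 0]], [1, [0, 0, 0], [0, 0, 0]]])

```text
time_s: 13.0
ee_pos: [0.5037, -0.3191, 0.1389]
ee_rot: [-1.566, 1.199, -0.168]
wrist_force: [-0.3, 0.4, 0.6]
gripper_width: 0.555
```

Emit:
servo_tool(series=[[1, [0, 0, 0], [0, 0, 0]], [1, [0, 0, 0], [0, 0, 0]], [1, [0, 0, 0], [0, 0, 0]], [1, [0, 0, 0], [0, 0, 0]]])

```text
time_s: 13.33
ee_pos: [0.5037, -0.3192, 0.1387]
ee_rot: [-1.567, 1.199, -0.169]
wrist_force: [0.6, 0.8, -0.4]
gripper_width: 0.259
```

```bash
python3 snap.py 10 wrist
```

```text
13.3833 [ 0.5037 -0.3191  0.1387] [-0.3067  0.1218  0.95    2.0536 -0.4008  0.7162  2.2855] 0.2553368386755098 [ 0.0001  0.0144 -0.1907]
[[ 0.358  -0.9178  0.1717]
 [-0.061   0.1606  0.9851]
 [-0.9317 -0.3632  0.0015]]
```

View pics/wrist10.png

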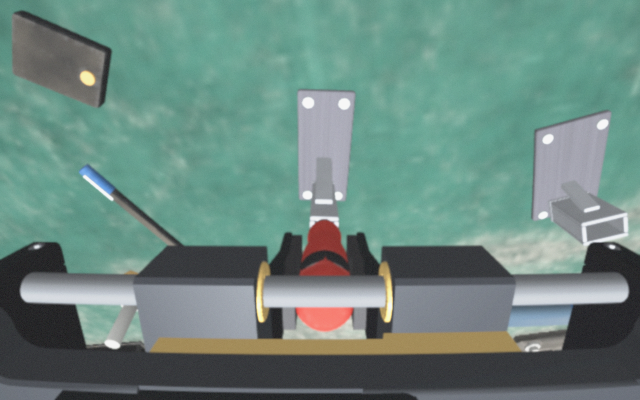

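Emit:
servo_tool(series=[[1, [-0.34, 0.06, 0.94], [0, 0, 0]], [1, [-0.34, 0.06, 0.94], [0, 0, 0]], [1, [-0.34, 0.06, 0.94], [0, 0, 0]], [1, [-0.34, 0.06, 0.94], [0, 0, 0]], [1, [-0.34, 0.06, 0.94], [0, 0, 0]], [1, [-0.34, 0.06, 0.94], [0, 0, 0]]])

```text
time_s: 13.88
ee_pos: [0.4829, -0.3156, 0.1954]
ee_rot: [-1.567, 1.2, -0.169]
wrist_force: [0.2, -0.2, -1.1]
gripper_width: 0.257
```

Emit:
servo_tool(series=[[1, [-0.34, 0.06, 0.94], [0, 0, 0]], [1, [-0.34, 0.06, 0.94], [0, 0, 0]], [1, [-0.34, 0.06, 0.94], [0, 0, 0]], [1, [-0.34, 0.06, 0.94], [0, 0, 0]], [1, [-0.34, 0.06, 0.94], [0, 0, 0]]])

```text
time_s: 14.3
ee_pos: [0.4658, -0.3125, 0.2426]
ee_rot: [-1.566, 1.199, -0.169]
wrist_force: [-0.2, 0.1, -1.3]
gripper_width: 0.258
```

```bash
python3 snap.py 11 wrist side;python3 -c "
import cv2,numpy as np
t=cv2.imread('pics/side11.png')[110:260,240:400]; t=cv2.resize(t,None,fx=4,fy=4,interpolation=cv2.INTER_CUBIC);cv2.imwrite('pics/s11z.png',t)"
```

```text
14.4 [ 0.4665 -0.3131  0.2438] [-0.3353 -0.1838  0.8682  1.9937  0.0047  0.9179  1.9446] 0.2520675854516438 [ 0.1525 -0.6627 -0.1998]
[[ 0.3603 -0.9168  0.1721]
 [-0.0613  0.1609  0.9851]
 [-0.9308 -0.3654  0.0018]]
```

View pics/s11z.png

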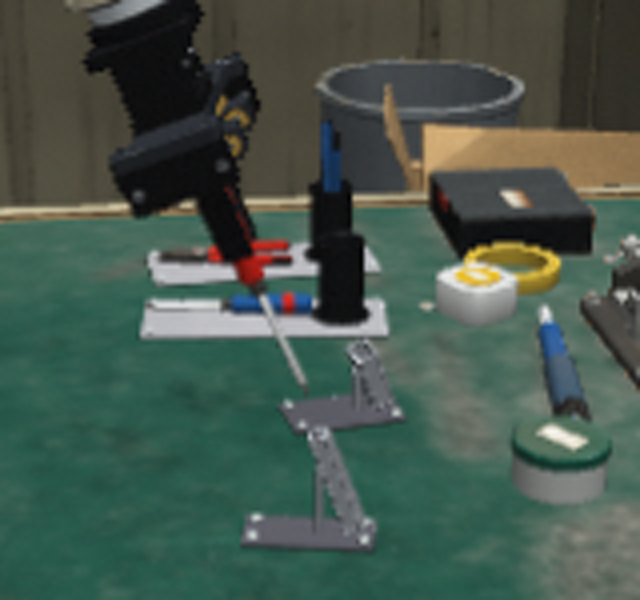

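Emit:
servo_tool(series=[[1, [0.3, 0.3, 0.8], [0.008, 0.047, 0]], [1, [0.7, 0.8, 0.6], [0.008, 0.047, 0]], [1, [0.7, 0.8, 0.5], [0.008, 0.047, 0]], [1, [0.7, 0.8, 0.4], [0.008, 0.047, 0]], [1, [0.7, 0.8, 0.4], [0.008, 0.047, 0]], [1, [0.7, 0.8, 0.3], [0.008, 0.047, 0]], [1, [0.7, 0.8, 0.3], [0.008, 0.047, 0]], [1, [0.7, 0.8, 0.2], [0.008, 0.047, 0]]])

```text
time_s: 15.07
ee_pos: [0.5191, -0.2527, 0.2767]
ee_rot: [1.577, 1.559, 2.976]
wrist_force: [0.6, -0.0, -0.4]
gripper_width: 0.261
```

Emit:
servo_tool(series=[[1, [0.7, 3.2, 0], [0, 0, 0]], [1, [0.7, 3.2, 0], [0, 0, 0]], [1, [0.7, 3.2, 0], [0, 0, 0]], [1, [0.7, 3.2, 0], [0, 0, 0]], [1, [0.7, 3.2, 0], [0, 0, 0]], [1, [0.7, 3.2, 0], [0, 0, 0]], [1, [0.7, 3.2, 0], [0, 0, 0]], [1, [0.7, 3.2, 0], [0, 0, 0]]])

```text
time_s: 15.73
ee_pos: [0.5744, 0.0044, 0.2765]
ee_rot: [1.566, 1.561, 2.964]
wrist_force: [0.3, 0.2, -1.1]
gripper_width: 0.256
```

Emit:
servo_tool(series=[[1, [0.7, 3.0, 0], [0, 0, 0]], [1, [0.7, 3.0, 0], [0, 0, 0]], [1, [0.7, 2.6, 0], [0, 0, 0]], [1, [0, 0, 0], [0, 0, 0]], [1, [0, 0, 0], [0, 0, 0]]])

```text
time_s: 16.15
ee_pos: [0.5953, 0.0907, 0.2758]
ee_rot: [1.675, 1.56, 3.077]
wrist_force: [-0.6, -1.1, -0.4]
gripper_width: 0.256
```

```bash
python3 snap.py 12 wrist side top;python3 -c "
import cv2,numpy as np
t=cv2.imread('pics/side12.png')[80:210,240:400]; t=cv2.resize(t,None,fx=4.5,fy=4.5,interpolation=cv2.INTER_CUBIC);cv2.imwrite('pics/s12z.png',t)"
```

```text
16.3 [0.5952 0.0869 0.2769] [-0.7708  0.2559  0.6782  1.5525 -0.1639  1.4002  1.3171] 0.25408154411449685 [ 0.0264 -1.3314 -1.3329]
[[-0.0099 -0.9847  0.1738]
 [ 0.001   0.1738  0.9848]
 [-1.      0.0099 -0.0008]]
```

View pics/s12z.png

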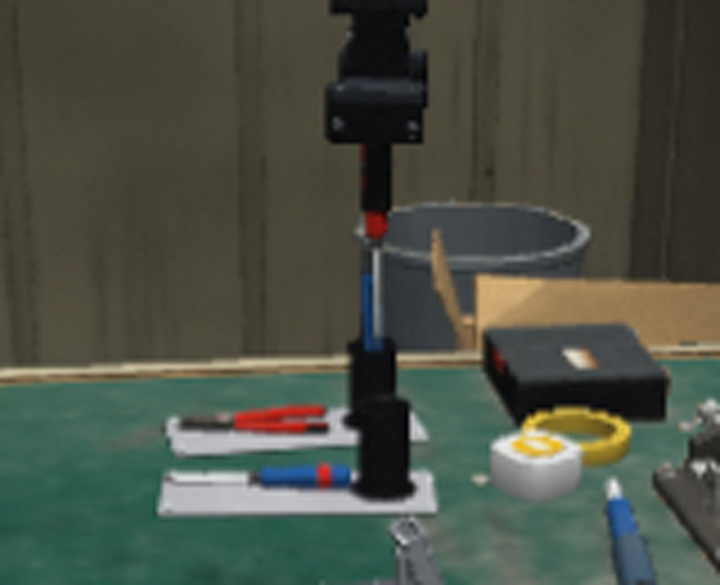

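View pics/wrist12.png

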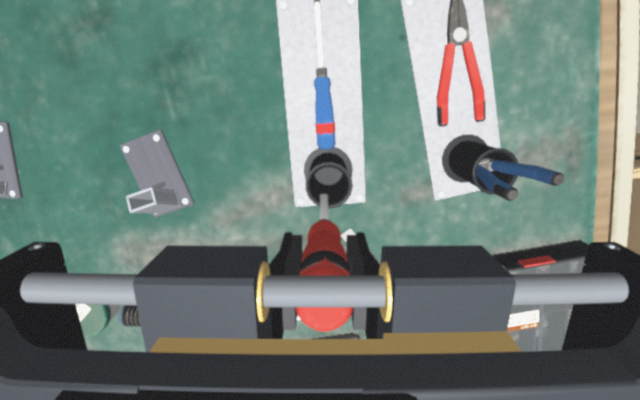

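```bash
python3 - <<'E'
from h import *
np.set_printoptions(precision=4,suppress=True)
d=load("wrist12"); C=cloud(d)
s=np.s_[140:215,295:365]; P=C[s].reshape(-1,3); k=abs(P[:,2]-.085)<.006
print("rim wrist",cv2.minEnclosingCircle((P[k][:,:2]*1000).astype(np.float32)),np.median(P[k][:,2]))
s=np.s_[185:250,300:350]; P=C[s].reshape(-1,3); P=P[(P[:,2]>.11)&(P[:,2]<.26)]
for lo in np.arange(.11,.26,.015):
    q=P[(P[:,2]>=lo)&(P[:,2]<lo+.015)]
    if len(q)>2: print("wr z",round(lo,3),len(q),q.min(0),q.max(0),q.mean(0))
d=load("side12"); C=cloud(d); s=np.s_[110:165,315:335]; P=C[s].reshape(-1,3); P=P[(abs(P[:,1]-.09)<.04)&(P[:,2]>.1)]
for lo in np.arange(.11,.26,.015):
    q=P[(P[:,2]>=lo)&(P[:,2]<lo+.015)]
    if len(q)>2: print("sd z",round(lo,3),len(q),q.min(0),q.max(0),q.mean(0))
print(P[:,2].min())
E
```

```text
rim wrist ((605.0750122070312, 93.47376251220703), 24.100088119506836) 0.08421896039041893
wr z 0.14 24 [0.5946 0.0863 0.1401] [0.5992 0.0934 0.1547] [0.5963 0.0897 0.1488]
wr z 0.155 34 [0.5941 0.0878 0.1551] [0.598  0.093  0.1684] [0.595  0.0904 0.1626]
wr z 0.17 43 [0.5938 0.088  0.1702] [0.5967 0.0932 0.1849] [0.5947 0.0907 0.178 ]
wr z 0.185 51 [0.5934 0.0874 0.1856] [0.5963 0.0932 0.2   ] [0.5943 0.0905 0.1929]
wr z 0.2 57 [0.5928 0.0878 0.2004] [0.5954 0.0932 0.2146] [0.5937 0.0908 0.2073]
wr z 0.215 14 [0.5892 0.0879 0.2249] [0.5914 0.0949 0.2275] [0.5899 0.0917 0.2262]
wr z 0.23 165 [0.5856 0.0818 0.2357] [0.598  0.1002 0.245 ] [0.5881 0.0924 0.2419]
wr z 0.245 280 [0.5846 0.0807 0.245 ] [0.5957 0.1052 0.2599] [0.588  0.0921 0.2511]
sd z 0.14 4 [0.5982 0.0833 0.148 ] [0.6024 0.0862 0.1548] [0.6004 0.0855 0.1512]
sd z 0.155 8 [0.5979 0.0821 0.1561] [0.6027 0.089  0.17  ] [0.6003 0.0852 0.1631]
sd z 0.17 4 [0.5977 0.0815 0.1722] [0.5984 0.0868 0.1823] [0.598  0.0838 0.1773]
sd z 0.185 4 [0.5976 0.0822 0.1871] [0.5981 0.0855 0.1982] [0.5979 0.0838 0.1929]
sd z 0.2 3 [0.5979 0.0849 0.2015] [0.5983 0.0872 0.2096] [0.5981 0.086  0.2058]
sd z 0.215 7 [0.5939 0.0721 0.2174] [0.6012 0.0843 0.2298] [0.5973 0.0817 0.2245]
sd z 0.23 16 [0.5893 0.0732 0.2321] [0.6051 0.088  0.2447] [0.5965 0.0821 0.2398]
sd z 0.245 16 [0.5899 0.0766 0.2452] [0.6059 0.0911 0.257 ] [0.5976 0.0837 0.2516]
sd z 0.26 26 [0.5843 0.0594 0.2614] [0.6072 0.0753 0.2749] [0.5954 0.0688 0.2684]
0.14799022021924146
```

Emit:
servo_tool(series=[[1, [0.6, 0.5, 0], [0, 0, 0]], [1, [0, 0, -1.2], [0, 0, 0]], [1, [0, 0, -1.5], [0, 0, 0]], [1, [0, 0, -1.5], [0, 0, 0]], [1, [0, 0, -1.5], [0, 0, 0]], [1, [0, 0, 0], [0, 0, 0]]])

```text
time_s: 16.8
ee_pos: [0.5997, 0.093, 0.2164]
ee_rot: [1.733, 1.557, 3.131]
wrist_force: [-0.7, -0.2, -0.8]
gripper_width: 0.259
```

```bash
python3 snap.py 13 wrist
```

```text
16.85 [0.6003 0.093  0.2182] [-0.7596  0.3063  0.6636  1.6196 -0.1964  1.2956  1.3347] 0.255420779171858 [-0.7536  0.5924 -0.2032]
[[-0.0126 -0.9849  0.1726]
 [ 0.0006  0.1726  0.985 ]
 [-0.9999  0.0125 -0.0016]]
```

View pics/wrist13.png

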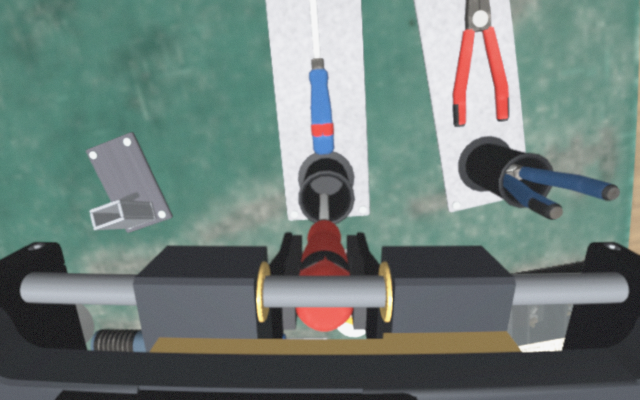

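Emit:
servo_tool(series=[[1, [0, 0, -1.2], [0, 0, 0]], [1, [0, 0, -1.4], [0, 0, 0]], [1, [0, 0, -1.4], [0, 0, 0]], [1, [0, 0, -1.4], [0, 0, 0]], [1, [0, 0, -0.6], [0, 0, 0]], [1, [0, 0, -0.4], [0, 0, 0]], [1, [0, 0, 0], [0, 0, 0]]])

```text
time_s: 17.43
ee_pos: [0.6012, 0.0933, 0.1558]
ee_rot: [1.611, 1.561, 3.008]
wrist_force: [0.4, -0.9, -0.9]
gripper_width: 0.256
```

Emit:
servo_tool(series=[[1, [0, 0, -0.4], [0, 0, 0]], [1, [0, 0, -0.3], [0, 0, 0]], [1, [0, 0, 0], [0, 0, 0]]])

```text
time_s: 17.68
ee_pos: [0.6013, 0.0935, 0.149]
ee_rot: [1.567, 1.561, 2.965]
wrist_force: [0.4, -0.6, -1.2]
gripper_width: 0.258
```

Emit:
servo_tool(series=[[1, [0, 0, -0.2], [0, 0, 0]], [1, [0, 0, 0], [0, 0, 0]]])

```text
time_s: 17.85
ee_pos: [0.6013, 0.0934, 0.1471]
ee_rot: [1.577, 1.561, 2.975]
wrist_force: [-1.2, 0.4, 0.1]
gripper_width: 0.257
```

Emit:
servo_tool(series=[[0.3, [0, 0, 0], [0, 0, 0]], [0, [0, 0, 0], [0, 0, 0]], [-0.3, [0, 0, 0], [0, 0, 0]], [-0.6, [0, 0, 0], [0, 0, 0]], [-1, [0, 0, 0], [0, 0, 0]], [-1, [0, 0, 0], [0, 0, 0]], [-1, [0, 0, 0], [0, 0, 0]], [-1, [0, 0, 0], [0, 0, 0]]])

```text
time_s: 18.52
ee_pos: [0.6013, 0.0935, 0.1471]
ee_rot: [1.58, 1.561, 2.978]
wrist_force: [-0.3, 0.2, 0.2]
gripper_width: 0.781
```

```bash
python3 snap.py 14 wrist
```

```text
18.5667 [0.6013 0.0934 0.1472] [-0.74    0.3665  0.6435  1.7029 -0.2397  1.1609  1.3679] 0.8230219847271976 [-0.6097  0.0787  0.3786]
[[-0.0095 -0.985   0.1721]
 [ 0.0016  0.172   0.9851]
 [-1.      0.0096 -0.0001]]
```

View pics/wrist14.png

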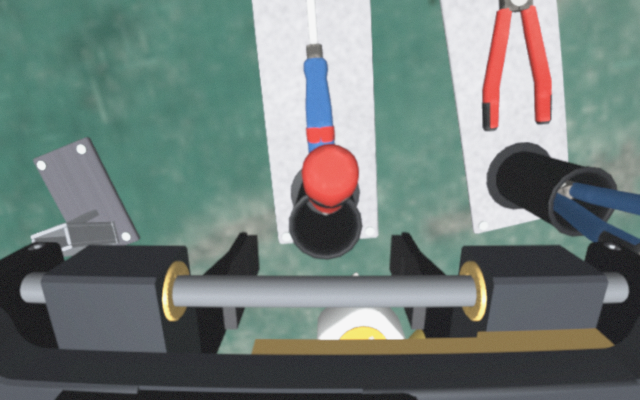

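Emit:
servo_tool(series=[[-1, [0, 0, 0], [0, 0, 0]], [-1, [0, 0, 0.5], [0, 0, 0]], [-1, [0, 0, 1.0], [0, 0, 0]], [-1, [0, 0, 2.0], [0, 0, 0]], [-1, [0, 0, 2.5], [0, 0, 0]], [-1, [0, 0, 2.5], [0, 0, 0]], [-1, [0, 0, 2.5], [0, 0, 0]], [-1, [0, 0, 2.5], [0, 0, 0]]])

```text
time_s: 19.23
ee_pos: [0.6012, 0.0932, 0.2845]
ee_rot: [1.525, 1.562, 2.923]
wrist_force: [0.1, 0.1, 0.0]
gripper_width: 0.995
```

Emit:
servo_tool(series=[[-1, [-2, -3, 0], [0, 0, 0]], [-1, [-2, -3, 0], [0, 0, 0]], [-1, [-1, -3, 0], [0, 0, 0]], [-1, [0, -3, 0], [0, 0, 0]], [-1, [0, -3, 0], [0, 0, 0]], [-1, [0, -3, 0], [0, 0, 0]], [-1, [0, 0, 0], [0, 0, 0]], [-1, [0, 0, 0], [0, 0, 0]]])

```text
time_s: 19.9
ee_pos: [0.5511, -0.0889, 0.2833]
ee_rot: [1.551, 1.562, 2.945]
wrist_force: [-0.7, 0.3, -0.5]
gripper_width: 0.999
```

```bash
python3 snap.py 15 wrist side top;python3 -c "
import cv2,numpy as np
a=cv2.imread('pics/side15.png')[110:210,260:400]; a=cv2.resize(a,None,fx=5,fy=5,interpolation=cv2.INTER_CUBIC);cv2.imwrite('pics/s15z.png',a)"
```

```text
20.05 [ 0.5515 -0.0853  0.2824] [-0.6209  0.1516  0.7864  1.6517 -0.1094  1.393   1.5796] 0.9976221877809708 [ 0.5986 -0.5038 -0.7302]
[[-0.0093 -0.9853  0.1705]
 [ 0.0021  0.1705  0.9854]
 [-1.      0.0095  0.0004]]
```

View pics/s15z.png

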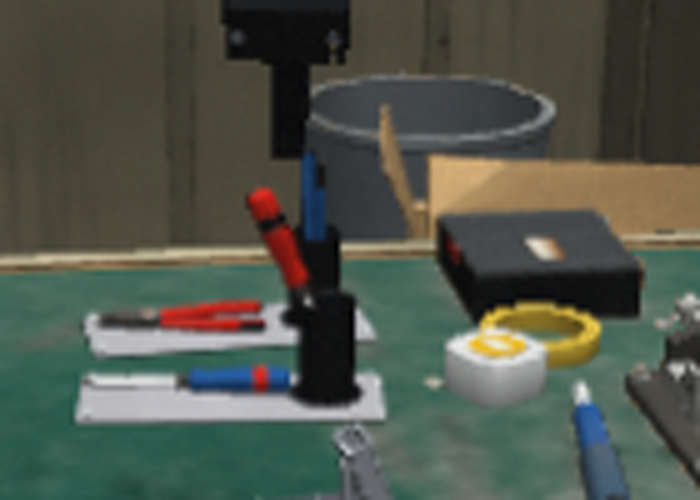

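View pics/top15.png

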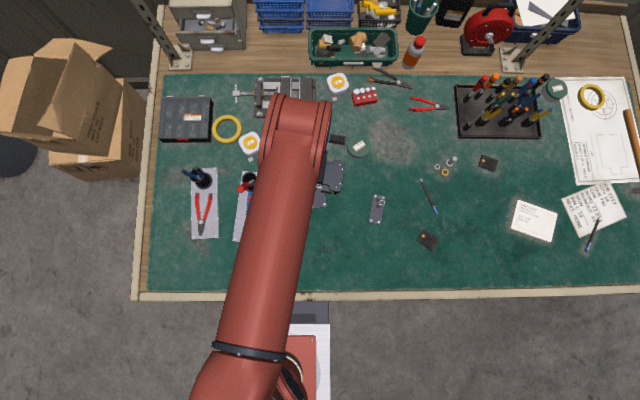

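View pics/wrist15.png

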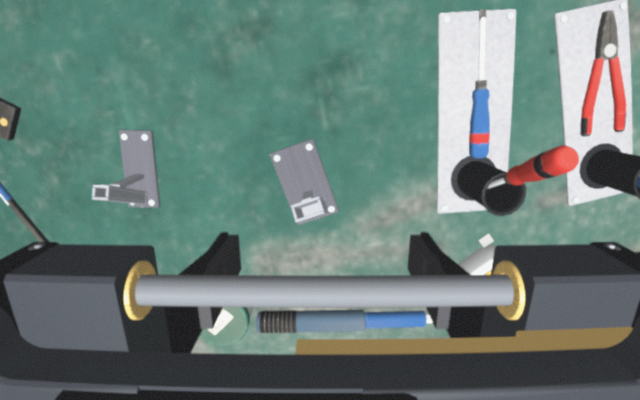

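```bash
python3 - <<'E'
from h import *
from scipy.optimize import least_squares
np.set_printoptions(precision=4,suppress=True)
Ps=[]
for n in ["side15","wrist15"]:
    d=load(n);H=hsv(d);C=cloud(d)
    red=((H[...,0]<8)|(H[...,0]>172))&(H[...,1]>140)&(H[...,2]>60)&(C[...,2]>.09)&(abs(C[...,1]-.1)<.07)&(abs(C[...,0]-.58)<.07)
    P=C[red]; print(n,len(P),P.min(0),P.max(0)); Ps.append(P)
P=np.vstack(Ps)
def f(p,full=0):
    c=np.array([p[0],p[1],.14]); a=np.array([p[2],p[3],1]);a/=np.linalg.norm(a); q=P-c;t=q@a;rad=np.linalg.norm(q-t[:,None]*a,axis=1)
    return t if full else rad-.0105
s=least_squares(f,[P[:,0].mean(),P[:,1].mean(),-.35,0],loss="soft_l1",f_scale=.002); t=f(s.x,1)
a=np.r_[s.x[2:],1];L=np.linalg.norm(a);a/=L; end=np.r_[s.x[:2],.14]+a*np.sort(t)[-3]; print(s.x,"lean rad",np.arccos(a[2]),"end",end,"tip",end-.175*a)
E
```

```text
side15 89 [0.5469 0.0814 0.0985] [0.5924 0.1057 0.1718]
wrist15 1282 [0.5436 0.0889 0.0996] [0.5909 0.1118 0.1732]
[ 0.5643  0.1029 -0.4294  0.0661] lean rad 0.409826971375366 end [0.5511 0.1049 0.1706] tip [0.62   0.0943 0.0101]
```

```bash
python3 - <<'E'
from h import *
np.set_printoptions(precision=4,suppress=True)
d=load("side15");H=hsv(d);C=cloud(d)
m=(H[...,0]>95)&(H[...,0]<130)&(H[...,1]>80)&(abs(C[...,1]-.265)<.06)&(C[...,2]>.08)&(abs(C[...,0]-.62)<.06)
P=C[m]
for lo in np.arange(.08,.17,.015):
    q=P[(P[:,2]>=lo)&(P[:,2]<lo+.015)]
    if len(q)>2: print(round(lo,3),len(q),q.mean(0),q.min(0),q.max(0))
d=load("wrist8")
A=load("top0")["color"].astype(int);B=load("top15")["color"].astype(int)
for n,(u,v) in dict(tape=(250,143),tin=(358,148),feeler=(428,240)).items():
    print(n,abs(A-B)[v-13:v+13,u-13:u+13].mean())
from cell import r
o=r.get_obs(); print(o["time_s"],o["wrist_force"])
g=r.get_image("side"); df=abs(g["color"].astype(int)-load("side15")["color"].astype(int))[140:200,305:340]; print("motion diff",df.mean())
r.close_job()
E
```

```text
0.08 16 [0.6205 0.2529 0.0871] [0.6126 0.23   0.0805] [0.635  0.2769 0.0941]
0.095 18 [0.6189 0.254  0.1027] [0.6128 0.2354 0.0951] [0.6259 0.2832 0.1096]
0.11 18 [0.6192 0.2582 0.1177] [0.6131 0.2339 0.1109] [0.6247 0.281  0.1245]
0.125 16 [0.619  0.2632 0.1323] [0.6133 0.2312 0.1252] [0.625  0.2821 0.1388]
0.14 10 [0.6192 0.2644 0.1463] [0.6143 0.2321 0.141 ] [0.6224 0.2834 0.1521]
tape 8.368836291913215
tin 2.5912228796844183
feeler 3.0532544378698225
20.05 [ 0.5986 -0.5038 -0.7302]
motion diff 0.7919047619047619
the job is handed in; nothing more can be done
```

Both tools are in the cups with their matching samples, and I handed the job in at about 20 s. The hand-in reports no verdict, so the results below are from my own last camera checks.

| Tool | Cup | Lean from vertical | Position |
|---|---|---|---|
| Red screwdriver | Cup with the screwdriver sample | about 0.41 rad, resting on the rim (limit 0.5) | tip about 15 mm from the axis (limit 18), about 1 mm above the floor |
| Blue pliers | Cup with the pliers sample | essentially upright | handle tops at about 0.152 m, which puts the jaws on the cup floor |

- **Screwdriver:** it tipped towards the robot and onto the rim when released. I left it there because it was within the limits, though this is the tightest margin of the job.
- **At rest and clear:** two side pictures in a row showed no movement, and the gripper was about 0.19 m away, touching nothing.
- **Bystanders:** the tin and the feeler gauge box looked unchanged in the top view. The tape measure's patch of the picture differed a little more. I put that down to the arm and its shadow being next to it, since it sat at the same pixels, but I did not check it further.

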